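Lock bisque tiles into the carving frame

ROBOT

A 6-joint arm with a two-finger parallel gripper is mounted at the origin on the work surface. World frame = base frame: x ahead of the robot, y to its left, z up, the work surface at z = 0. Lengths are in mm, angles in rad, forces in N, time in s.
With the tool pointing down it reaches from about 350 to 775 mm from the base axis. Payload 7.3 kg.
Tool frame: the origin (TCP) lies at the very end of the fingers, on their centre line; the grasp point (between the pads) lies 19 mm behind it; z points along the fingers, y is the line along which they close (so a half turn about z gives the same grasp; the last joint's range is limited). The gripper opens to 92 mm and grips with 3 to 60 N. Pads are 19 mm wide; open, the fingers measure 130 mm over their backs; the gripper's body (75 mm by 190 mm) begins 47 mm behind the grasp point.
Start: joints at [1.123, 0.342, 1.524, -0, 1.275, -0.146], TCP at [156.036, 501.296, 226.741] pointing down, gripper open.
Joint ranges: [-2.53, 2.53], [-0.77, 2.02], [0.04, 2.7], [-1, 4.14], [0.28, 2.66], [-3.11, 3.11]. Speed limits (rad/s): [2.57, 2.57, 3.14, 3.14, 3.14, 3.14].

INTERFACE

Orientations are given as [roll, pitch, yaw] about the fixed x, y, z axes, in that order (R = Rz(yaw) Ry(pitch) Rx(roll)).
In Python, from plant import bot gives the robot as it stands.
- The arm moves only by the tool apply_moves, never from a script. Its argument "motion" is text: rows parted by semicolons, each of 4 numbers parted by spaces: the shift along the tool's x, y, z in m, then the turn about the tool's z in degrees. A call has 1 to 8 rows; each row shifts and turns the commanded pose from where the row before left it, along the tool's axes as they then stand; what a row does not reach is not made up. A row lasts 1/8 s, in which the tool goes at most 62.5 mm and 10.7 degrees, less where a joint would pass 70% of its speed; a pose out of reach is approached as far as the arm can. A call with a gripper value outside its range is refused whole. "fingers" is the opening, from -1 (shut) to 1 (fully open), set as the call begins (left out, the last holds). The fingers move at their own pace and stop on an object; the grip force is fixed at half the most. Time passes only in rows, so rows that do not move let the fingers close. It gives the time, the measured TCP pose, the force, the opening and the grip force at its end, in the units of the state.
- bot.get_obs(): the state, without advancing time (a new reading comes with each control period).
- bot.capture(name): name is "scene" or "top" or "wrist"; returns a dict with "img" (384x512x3 uint8, blue, green, red), "range_z" (384x512 float32, mm along the optical axis (not along the pixel's ray), 0 where there is no reading), "fx", "fy", "cx", "cy" (pixels), "world_from_camera" (4x4, takes a point from camera to world coordinates); the wrist camera has in their place "mount" (4x4, takes a point from camera to tool coordinates, whose origin is the TCP and whose axes are the flange's). Camera axes: x right, y down, z forward; pixel columns grow to the right and rows downward; lengths in mm; the calibration is good to about 2 mm. A picture is of the moment at which its call begins: read the wrist's pose just before it.
- bot.close_job(): hands the job in; it is judged then, once.
Trained networks look in a picture, given as the dict that the camera call returned (one of the last four; its "shot" number tells which), for a name from the list of things; names that differ only in an ending like _2 or _b are one class to them, and where a whole thing is asked for, a point or a joint stands for the part that bears it (a point fixed in the world has none). Each returns a list of dicts, best first, with "p" (0 to 1); they miss things now and then, are a little off and sometimes report something else, mostly with a low value. They report only what shows in the picture. A call takes as long as a camera call. They do not tell look-alikes from the thing itself.
- bot.cut_out(picture, thing): "pixels" (384x512 bool, what is visible of it) and "point" ([column, row] in pixels, amid what is visible of it).
The state is a dict: "time": time; "joint_positions": joint angles; "dq": joint speeds; "tau": joint torques, N m; "tool_pos": TCP position; "tcp_rot": TCP orientation; "contact_force": force on the tool from outside, world axes, zero at the start; "moment": the same for the moment, N m; "grip_width": finger opening in mm; "finger_force": force on a finger pad.
Only numpy, scipy, OpenCV 4.12 (cv2) and the standard library are available. Lean on these libraries where they do the work, as an engineer would, in place of code of your own. Each camera call takes 0.05 s, during which the arm holds its last target. There are 200 camera calls.

TASK

Take the cork sanding block off the carving frame and lay it flat on the table, then mount every terracotta tile in the frame, one to a bay: hook its end under the retaining lip, swing it down flat on the board and bring it right home against the stop under the lip, then drive a wooden wedge, thin end first and lying on its base, from the right (-y) into the gap between tile and sprung slanted fence, so firmly that the fence is pressed back about 2 mm and holds the tile tight. Which tile, wedge and bay go together does not matter; a spare wedge may stay where it is, and the cup and the bowl beyond the frame must not be knocked over or shifted.

Things in the scene. Friction and masses are not known exactly. Their poses are not given: they have to be found in the camera images.
- frame: fixed wooden carving frame, place and yaw (up to 0.08 rad) vary: plywood base board 165 (x) by 290 (y) by 12 mm thick, three equal bays 96 mm apart along y, one lip along the robot's side, one slanted fence per bay on the far side. Origin: on the table, under the middle bay's point; x away from the robot.
- lip (a point): middle of the free lower edge of the retaining lip (one wooden lip, 290 mm along y, shared by all bays), 28 mm to -x of the bay points. The slot under it is 18.5 mm high over the board and 22 mm deep, to a stop face 50 mm to -x of the bay points; lip top 38.5 mm above the table. A tile cannot go in flat (fence in the way): tilt it 10 to 15 degrees, lip end low, then swing it down.
- fence0 (a joint): bay 0's sprung fence, a wooden block 60 mm long, 18 thick, 16 high over the board: 0 relaxed, grows to 0.006 m as it is pressed back to +x; 2.3 N at 0 and 1.5 N more per mm. Relaxed, its slanted inner face lies at x = 66 mm - 0.16 y from the bay point (bay axes), so the gap to a home tile is 21 mm at y = -30, 16 at y = 0, 11 at +30. A driven wedge presses it back and stays by friction.
- fence1 (a joint): bay 1's sprung fence, a wooden block 60 mm long, 18 thick, 16 high over the board: 0 relaxed, grows to 0.006 m as it is pressed back to +x; 2.3 N at 0 and 1.5 N more per mm. Relaxed, its slanted inner face lies at x = 66 mm - 0.16 y from the bay point (bay axes), so the gap to a home tile is 21 mm at y = -30, 16 at y = 0, 11 at +30. A driven wedge presses it back and stays by friction.
- fence2 (a joint): bay 2's sprung fence, a wooden block 60 mm long, 18 thick, 16 high over the board: 0 relaxed, grows to 0.006 m as it is pressed back to +x; 2.3 N at 0 and 1.5 N more per mm. Relaxed, its slanted inner face lies at x = 66 mm - 0.16 y from the bay point (bay axes), so the gap to a home tile is 21 mm at y = -30, 16 at y = 0, 11 at +30. A driven wedge presses it back and stays by friction.
- seat0 (a point): in bay 0, on the board, the place of a well driven wedge's origin: 59 mm to +x of the bay point, thin end to +y. The wedge slides in along the board from -y; with the tile home it begins to bind 12 mm before this point, and here it has pressed the fence back 2 mm (0.16 mm per mm driven, 10 to 20 N of push).
- seat1 (a point): in bay 1, on the board, the place of a well driven wedge's origin: 59 mm to +x of the bay point, thin end to +y. The wedge slides in along the board from -y; with the tile home it begins to bind 12 mm before this point, and here it has pressed the fence back 2 mm (0.16 mm per mm driven, 10 to 20 N of push).
- seat2 (a point): in bay 2, on the board, the place of a well driven wedge's origin: 59 mm to +x of the bay point, thin end to +y. The wedge slides in along the board from -y; with the tile home it begins to bind 12 mm before this point, and here it has pressed the fence back 2 mm (0.16 mm per mm driven, 10 to 20 N of push).
- sandblock: cork sanding block, 60 (x) by 35 (y) by 25 mm high, 80 g, left lying on the board in the middle bay. The table on the robot's side of the frame (x 0.40 to 0.44, y 0.15 to 0.21 m, either side) is kept free. Origin: centre of its underside.
- bay0 (a point): bay at the frame's -y end: point on top of the base board (12 mm above the table) where the centre of a fully home tile's underside belongs. Axes: x from lip to fence, y along the lip, z up. Guide dowels 9 mm high, 8 thick, at y = +-37, x = -24 and +34 mm leave a tile 3 mm play each side. Beside the tile's middle there is room for fingers.
- bay1 (a point): middle bay: point on top of the base board (12 mm above the table) where the centre of a fully home tile's underside belongs. Axes: x from lip to fence, y along the lip, z up. Guide dowels 9 mm high, 8 thick, at y = +-37, x = -24 and +34 mm leave a tile 3 mm play each side. Beside the tile's middle there is room for fingers.
- bay2 (a point): bay at the frame's +y end: point on top of the base board (12 mm above the table) where the centre of a fully home tile's underside belongs. Axes: x from lip to fence, y along the lip, z up. Guide dowels 9 mm high, 8 thick, at y = +-37, x = -24 and +34 mm leave a tile 3 mm play each side. Beside the tile's middle there is room for fingers.
- tile0: flat terracotta tile, 100 (x) by 60 (y) by 12 mm thick, about 150 g; both ends and faces alike. Origin: centre of its underside; x along its length, z up. Starts flat on the table, x within 0.15 rad of world x. Two or three tiles are present; one may be missing.
- tile1: flat terracotta tile, 100 (x) by 60 (y) by 12 mm thick, about 150 g; both ends and faces alike. Origin: centre of its underside; x along its length, z up. Starts flat on the table, x within 0.15 rad of world x. Two or three tiles are present; one may be missing.
- tile2: flat terracotta tile, 100 (x) by 60 (y) by 12 mm thick, about 150 g; both ends and faces alike. Origin: centre of its underside; x along its length, z up. Starts flat on the table, x within 0.15 rad of world x. Two or three tiles are present; one may be missing.
- wedge0: loose wooden wedge on its base, 40 g: 50 mm long (x), 16 high; +y face straight at y = +9 mm, the other slanted: 22 mm thick at x = -25, 18 at 0, 14 at the thin end x = +25. On top a grip tab with parallel sides, 12 mm thick (y), 26 long (x), centred, 16 to 44 mm above the base. Origin: centre of the underside. Starts with x (thin end) within 0.7 rad of world +y. Three, all alike, always present.
- wedge1: loose wooden wedge on its base, 40 g: 50 mm long (x), 16 high; +y face straight at y = +9 mm, the other slanted: 22 mm thick at x = -25, 18 at 0, 14 at the thin end x = +25. On top a grip tab with parallel sides, 12 mm thick (y), 26 long (x), centred, 16 to 44 mm above the base. Origin: centre of the underside. Starts with x (thin end) within 0.7 rad of world +y. Three, all alike, always present.
- wedge2: loose wooden wedge on its base, 40 g: 50 mm long (x), 16 high; +y face straight at y = +9 mm, the other slanted: 22 mm thick at x = -25, 18 at 0, 14 at the thin end x = +25. On top a grip tab with parallel sides, 12 mm thick (y), 26 long (x), centred, 16 to 44 mm above the base. Origin: centre of the underside. Starts with x (thin end) within 0.7 rad of world +y. Three, all alike, always present.
- watercup: blue ceramic cup, 70 mm across and high, standing beyond the frame on the right; leave standing. Origin: centre of its underside.
- slipbowl: white bowl, 100 mm across, 45 mm high, beyond the frame on the left; leave standing. Origin: centre of its underside.
There are look-alikes about, which are no part of the job. What is shaped like the wedge1 but blue is not meant.

How it is judged (in metres and radians):
At the end, for the whole second after the job is handed in: Every tile lies flat in its own bay, home under the lip (2 mm along, 7 mm sideways, 2 degrees), and a wedge upright on its base within 18 mm of that bay's seat point keeps the fence pressed back over 1 mm; the sanding block lies flat on the table; all at rest (((x of tile0 in the frame of bay0 between -0.003 and 0.002 m and y of tile0 in the frame of bay0 between -0.007 and 0.007 m and z of tile0 in the frame of bay0 between -0.003 and 0.002 m and angle between the x axis of tile0 and the x axis of bay0, either way round below 0.1 rad and angle between tile0's own z axis and vertical below 0.035 rad and value of joint fence0 above 0.001 m) or (x of tile0 in the frame of bay1 between -0.003 and 0.002 m and y of tile0 in the frame of bay1 between -0.007 and 0.007 m and z of tile0 in the frame of bay1 between -0.003 and 0.002 m and angle between the x axis of tile0 and the x axis of bay1, either way round below 0.1 rad and angle between tile0's own z axis and vertical below 0.035 rad and value of joint fence1 above 0.001 m) or (x of tile0 in the frame of bay2 between -0.003 and 0.002 m and y of tile0 in the frame of bay2 between -0.007 and 0.007 m and z of tile0 in the frame of bay2 between -0.003 and 0.002 m and angle between the x axis of tile0 and the x axis of bay2, either way round below 0.1 rad and angle between tile0's own z axis and vertical below 0.035 rad and value of joint fence2 above 0.001 m)) and ((x of tile1 in the frame of bay0 between -0.003 and 0.002 m and y of tile1 in the frame of bay0 between -0.007 and 0.007 m and z of tile1 in the frame of bay0 between -0.003 and 0.002 m and angle between the x axis of tile1 and the x axis of bay0, either way round below 0.1 rad and angle between tile1's own z axis and vertical below 0.035 rad and value of joint fence0 above 0.001 m) or (x of tile1 in the frame of bay1 between -0.003 and 0.002 m and y of tile1 in the frame of bay1 between -0.007 and 0.007 m and z of tile1 in the frame of bay1 between -0.003 and 0.002 m and angle between the x axis of tile1 and the x axis of bay1, either way round below 0.1 rad and angle between tile1's own z axis and vertical below 0.035 rad and value of joint fence1 above 0.001 m) or (x of tile1 in the frame of bay2 between -0.003 and 0.002 m and y of tile1 in the frame of bay2 between -0.007 and 0.007 m and z of tile1 in the frame of bay2 between -0.003 and 0.002 m and angle between the x axis of tile1 and the x axis of bay2, either way round below 0.1 rad and angle between tile1's own z axis and vertical below 0.035 rad and value of joint fence2 above 0.001 m)) and ((x of tile2 in the frame of bay0 between -0.003 and 0.002 m and y of tile2 in the frame of bay0 between -0.007 and 0.007 m and z of tile2 in the frame of bay0 between -0.003 and 0.002 m and angle between the x axis of tile2 and the x axis of bay0, either way round below 0.1 rad and angle between tile2's own z axis and vertical below 0.035 rad and value of joint fence0 above 0.001 m) or (x of tile2 in the frame of bay1 between -0.003 and 0.002 m and y of tile2 in the frame of bay1 between -0.007 and 0.007 m and z of tile2 in the frame of bay1 between -0.003 and 0.002 m and angle between the x axis of tile2 and the x axis of bay1, either way round below 0.1 rad and angle between tile2's own z axis and vertical below 0.035 rad and value of joint fence1 above 0.001 m) or (x of tile2 in the frame of bay2 between -0.003 and 0.002 m and y of tile2 in the frame of bay2 between -0.007 and 0.007 m and z of tile2 in the frame of bay2 between -0.003 and 0.002 m and angle between the x axis of tile2 and the x axis of bay2, either way round below 0.1 rad and angle between tile2's own z axis and vertical below 0.035 rad and value of joint fence2 above 0.001 m)) and (value of joint fence0 below 0.001 m or (distance between wedge0 and seat0 below 0.018 m and angle between wedge0's own z axis and vertical below 0.08 rad) or (distance between wedge1 and seat0 below 0.018 m and angle between wedge1's own z axis and vertical below 0.08 rad) or (distance between wedge2 and seat0 below 0.018 m and angle between wedge2's own z axis and vertical below 0.08 rad)) and (value of joint fence1 below 0.001 m or (distance between wedge0 and seat1 below 0.018 m and angle between wedge0's own z axis and vertical below 0.08 rad) or (distance between wedge1 and seat1 below 0.018 m and angle between wedge1's own z axis and vertical below 0.08 rad) or (distance between wedge2 and seat1 below 0.018 m and angle between wedge2's own z axis and vertical below 0.08 rad)) and (value of joint fence2 below 0.001 m or (distance between wedge0 and seat2 below 0.018 m and angle between wedge0's own z axis and vertical below 0.08 rad) or (distance between wedge1 and seat2 below 0.018 m and angle between wedge1's own z axis and vertical below 0.08 rad) or (distance between wedge2 and seat2 below 0.018 m and angle between wedge2's own z axis and vertical below 0.08 rad)) and linear speed of each of tile0, tile1, tile2, wedge0, wedge1, wedge2, sandblock below 0.01 m/s and height (world z) of sandblock below 0.004 m and angle between sandblock's own z axis and vertical below 0.1 rad); the robot touches nothing.
It fails at once if the cup is knocked over or shifted by more than 40 mm (angle between watercup's own z axis and vertical above 0.5 rad or distance of watercup from where it was at the start of the episode above 0.04 m).
It fails at once if the bowl is knocked over or shifted by more than 40 mm (angle between slipbowl's own z axis and vertical above 0.5 rad or distance of slipbowl from where it was at the start of the episode above 0.04 m).
Of tile0, tile1, tile2 only 2 to 3 are there at a start; the rules pass over those that are not, and their reading is None.
At some moment in a run one of tile0, tile1, tile2 may be knocked a few centimetres aside while the robot is not near it.
It also fails if it takes over 210 s, if anything falls off the work surface, if the arm or the gripper's body presses on something with over 40 N, if the wrist force passes 120 N, or if a joint passes its speed limit or range.

## Working session

There is one attempt and no reset: what is moved stays moved. The work goes in short steps, Python scripts to look and compute and a tool call to move; the robot and the scene stay as the last step left them, time stands still between calls to the robot, and variables do not carry over. Pictures are saved under pics/ and viewed, at most 14 in all, crops included, and the job is handed in when it is done.

Besides the shell and the picture viewer there is one more tool, called after ">>>" as a command line: name --argument value ..., lists and objects as JSON in quotes. apply_moves: Moves the arm, as the interface text tells. Its arguments: {"type":"object","properties":{"motion":{"type":"string"},"fingers":{"type":"number"}},"required":["motion"]}

```bash
ls; mkdir -p pics
cat > h.py <<'E'
import numpy as np, cv2
from scipy.spatial.transform import Rotation as Ro
from plant import bot
def Twc(c,o=None):
    if 'world_from_camera' in c: return np.array(c['world_from_camera'])
    T=np.eye(4);T[:3,:3]=Ro.from_euler('xyz',o['tcp_rot']).as_matrix();T[:3,3]=o['tool_pos'];return T@np.array(c['mount'])
def cloud(c,o=None):
    z=c['range_z'].astype(float);v,u=np.mgrid[:384,:512]
    P=np.stack([(u-c['cx'])/c['fx']*z,(v-c['cy'])/c['fy']*z,z],-1)
    T=Twc(c,o);W=P@T[:3,:3].T+T[:3,3];W[z<=0]=np.nan;return W
def snap(n):
    o=bot.get_obs();c=bot.capture(n);return c,o,cloud(c,o)
def rect(pts):
    (cx,cy),(w,h),a=cv2.minAreaRect(pts.astype(np.float32));return [round(float(q),1) for q in(cx,cy,w,h,a)]
E
python3 - <<'E'
from h import *
o=bot.get_obs();print(o)
for n in('top','scene'):
    c,o,W=snap(n);cv2.imwrite(f'pics/{n}0.png',c['img'])
    print(n,c['fx'],np.round(Twc(c,o),3).tolist())
    for t in('tile0','wedge0','sandblock','frame','lip','fence0','watercup','slipbowl'):
        for d in bot.cut_out(c,t):
            if d['p']<.2: continue
            p=W[d['pixels']];p=p[~np.isnan(p[:,0])]
            print(t,round(d['p'],2),np.round(d['point']),d['pixels'].sum(),rect(p[:,:2]),'z',np.round(np.percentile(p[:,2],[5,50,95])))
E
```

```text
pics
{'time': 0.0, 'joint_positions': array([ 1.12298697e+00,  3.42706775e-01,  1.52502341e+00, -2.29210667e-05,
        1.27539654e+00, -1.45994474e-01]), 'dq': array([-0.00170418, -0.00114568, -0.00060371, -0.00046059,  0.00022892,
        0.00032744]), 'tau': array([ 7.98252240e-04, -4.31248248e+01, -2.44223696e+01,  7.17568165e-02,
        5.58746082e-02, -8.15874114e-05]), 'tool_pos': array([155.86096295, 500.90021321, 226.05101113]), 'tcp_rot': array([-3.14007171e+00, -2.01486413e-04,  2.83978430e+00]), 'contact_force': array([ 0.29715601, -0.22714349,  0.19626917]), 'moment': array([0.04572178, 0.00253348, 0.03270147]), 'finger_force': 0.0, 'grip_width': 91.63414324155825}
top 457.34048421531895 [[0.008, -0.983, 0.181, 282.086], [-1.0, -0.01, -0.007, -77.838], [0.009, -0.181, -0.983, 1558.509], [0.0, 0.0, 0.0, 1.0]]
tile0 0.95 [161. 202.] 567 [538.6, 266.6, 68.7, 101.7, 86.8] z [ 1. 10. 16.]
tile0 0.71 [320. 205.] 536 [531.1, -268.1, 102.3, 65.4, 6.1] z [ 3. 11. 17.]
tile0 0.7 [142. 235.] 544 [413.2, 333.6, 105.4, 65.3, 1.7] z [ 4. 11. 17.]
tile0 0.42 [251. 190.] 3839 [582.8, 
[... 1832 characters left out ...]
ndblock 0.22 [185. 213.] 736 [521.3, -269.0, 118.2, 65.1, 5.6] z [ 3. 12. 14.]
frame 0.85 [274. 199.] 5178 [564.6, -14.2, 220.9, 313.2, 3.7] z [ 9. 13. 39.]
lip 0.8 [275. 200.] 5325 [565.2, -17.9, 225.2, 307.0, 2.9] z [ 7. 13. 39.]
fence0 0.79 [258. 224.] 269 [650.7, -109.8, 48.4, 72.4, 12.4] z [12. 26. 30.]
fence0 0.76 [292. 214.] 221 [650.9, -19.3, 31.0, 62.4, 8.4] z [14. 26. 29.]
fence0 0.52 [325. 202.] 203 [648.7, 79.0, 34.9, 62.5, 13.6] z [15. 26. 30.]
watercup 0.55 [220. 243.] 784 [727.1, -235.7, 231.8, 67.8, 4.4] z [12. 48. 70.]
watercup 0.31 [357. 138.] 433 [404.7, 336.1, 77.2, 121.9, 86.5] z [-0. 11. 13.]
slipbowl 0.59 [396. 195.] 533 [712.5, 240.3, 97.2, 73.9, 41.5] z [15. 30. 44.]
```

Run:
```python
import cv2
a=cv2.imread('pics/top0.png');cv2.imwrite('pics/top0c.png',cv2.resize(a[120:270,100:420],(800,375),interpolation=cv2.INTER_CUBIC))
a=cv2.imread('pics/scene0.png');cv2.imwrite('pics/sc0c.png',cv2.resize(a[110:300,30:460],(800,353),interpolation=cv2.INTER_CUBIC))
```

```text
(no output)
```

View pics/top0c.png

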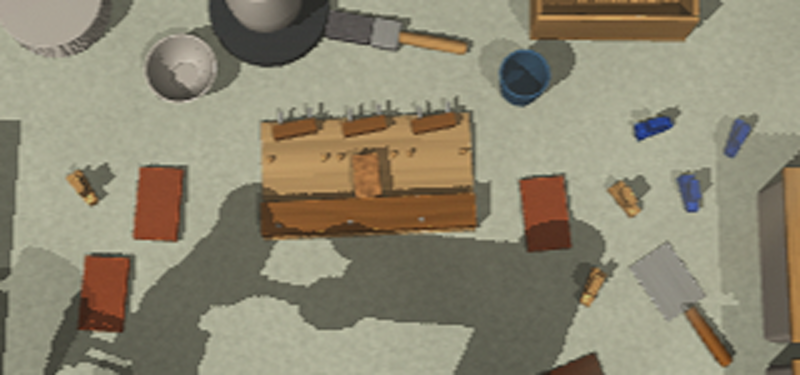

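View pics/sc0c.png

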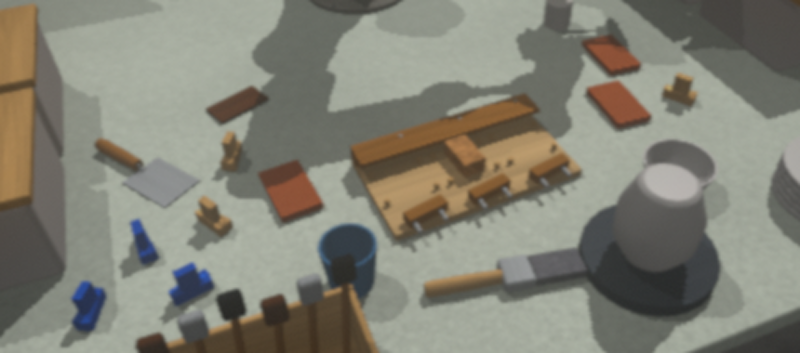

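>>> apply_moves --motion "0 0 -0.02 -8.65; 0 0 -0.02 -8.65; -0.034 -0.043 -0.006 0; -0.034 -0.043 -0.006 0; -0.034 -0.043 -0.006 0; -0.034 -0.043 -0.006 0; -0.034 -0.043 -0.006 0; -0.034 -0.043 -0.006 0" --fingers 1

```text
time: 1.9
tool_pos: [361.0, 241.8, 303.2]
tcp_rot: [3.141, 0.001, -3.141]
contact_force: [-0.5, 1.0, -0.6]
grip_width: 91.9
finger_force: 0.0
```

>>> apply_moves --motion "-0.034 -0.043 -0.006 0; -0.034 -0.043 -0.006 0; -0.034 -0.043 -0.006 0; -0.034 -0.043 -0.006 0; -0.034 -0.043 -0.006 0; -0.034 -0.043 -0.006 0; 0 0 0 0; 0 0 0 0"

```text
time: 2.9
tool_pos: [563.7, -14.4, 338.3]
tcp_rot: [3.141, -0.001, 3.141]
contact_force: [-0.5, -0.1, -0.5]
grip_width: 92.0
finger_force: 0.0
```

Run:
```python
from h import *
c,o,W=snap('wrist');cv2.imwrite('pics/w1.png',c['img']);print(c['fx'],np.round(c['mount'],3).tolist())
np.savez('w1.npz',W=W,img=c['img'])
print(np.nanmin(W[...,0]),np.nanmax(W[...,0]),np.nanmin(W[...,1]),np.nanmax(W[...,1]))
for t in('sandblock','fence0','lip'):
    for d in bot.cut_out(c,t):
        if d['p']<.2: continue
        p=W[d['pixels']];p=p[~np.isnan(p[:,0])]
        print(t,round(d['p'],2),np.round(d['point']),d['pixels'].sum(),rect(p[:,:2]),'z',np.round(np.percentile(p[:,2],[5,50,95])))
# lip top: z 34..43 ; 
x,y,z=W[...,0],W[...,1],W[...,2]
for lo,hi in((35.5,41.5),(25,30.5),(9.5,14)):
    m=((z>lo)&(z<hi)).astype(np.uint8);m=cv2.morphologyEx(m,cv2.MORPH_OPEN,np.ones((3,3)))
    n,l,s,_=cv2.connectedComponentsWithStats(m)
    for i in range(1,n):
        if s[i,4]>300:
            p=W[l==i];print(lo,s[i,4],rect(p[:,:2]),np.round(p.mean(0),1))
```

```text
317.657074926802 [[-0.001, -0.953, -0.303, 83.248], [1.0, -0.001, -0.0, 0.155], [-0.0, -0.303, 0.953, -157.61], [0.0, 0.0, 0.0, 1.0]]
363.63983968812227 1263.8050181901813 -460.6018159143063 424.3427680800917
sandblock 0.9 [252. 154.] 960 [576.7, -23.3, 68.4, 37.9, 5.9] z [34. 36. 38.]
fence0 0.97 [316. 192.] 690 [653.4, 83.1, 48.9, 64.0, 11.2] z [-0. 27. 29.]
fence0 0.7 [502. 139.] 455 [556.9, 365.6, 51.2, 17.1, 32.6] z [ 1. 14. 24.]
fence0 0.68 [195. 201.] 590 [658.4, -110.7, 36.8, 60.3, 12.1] z [17. 27. 29.]
lip 0.82 [263. 147.] 19429 [585.8, -26.1, 181.9, 306.8, 3.3] z [10. 13. 39.]
35.5 6537 [520.1, -25.1, 44.5, 289.9, 3.1] [519.6 -24.5  38. ]
35.5 345 [561.7, -23.3, 33.8, 32.3, 0.2] [563.6 -22.9  36.7]
25 433 [639.3, 78.9, 18.8, 60.3, 12.6] [638.9  78.6  27.8]
25 426 [644.8, -17.0, 19.2, 60.2, 12.6] [644.2 -17.4  27.9]
25 425 [649.6, -112.6, 18.6, 60.1, 12.1] [ 649.4 -112.2   27.8]
9.5 1951 [414.8, 326.1, 51.1, 94.6, 87.9] [418.8 320.3  11.6]
9.5 2676 [526.9, -267.2, 100.1, 60.8, 6.0] [ 525.1 -266.9   11.5]
9.5 2616 [536.1, 264.3, 61.0, 100.0, 87.5] [534.6 263.6  11.5]
9.5 9950 [602.5, -20.6, 114.5, 290.2, 3.1] [595.9 -20.7  11.5]
```

View pics/w1.png

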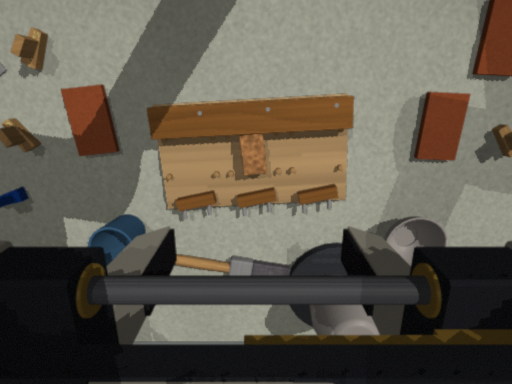

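>>> apply_moves --motion "0 0 0 -3.08; -0.011 -0.008 0.05 0; 0 0 0.05 0; 0 0 0.05 0; 0 0 0.05 0; 0 0 0.05 0; 0 0 0.03 0; 0 0 0 0" --fingers 0.5

```text
time: 4.1
tool_pos: [573.8, -21.0, 57.0]
tcp_rot: [3.14, -0.005, -3.087]
contact_force: [-0.1, 0.5, 0.3]
grip_width: 68.9
finger_force: 0.0
```

>>> apply_moves --motion "0 0 0.02 0; 0 0 0.02 0; 0 0 0 0; 0 0 0 0"

```text
time: 4.6
tool_pos: [576.6, -22.0, 20.6]
tcp_rot: [-3.141, 0.003, -3.087]
contact_force: [1.2, -0.5, 0.2]
grip_width: 69.0
finger_force: 0.0
```

>>> apply_moves --motion "0 0 0 0; 0 0 0 0; 0 0 0 0; 0 0 0 0; 0 0 -0.02 0; 0 0 -0.04 0; 0 0 0 0" --fingers -1

```text
time: 5.48
tool_pos: [577.5, -22.3, 81.5]
tcp_rot: [-3.14, 0.006, -3.088]
contact_force: [0.1, 0.1, -1.6]
grip_width: 34.8
finger_force: 29.6
```

>>> apply_moves --motion "0.0293 0.0421 0 0; 0.0293 0.0421 0 0; 0.0293 0.0421 0 0; 0.0293 0.0421 0 0; 0.0293 0.0421 0 0; 0 0 0.05 0; 0 0 0.015 0; 0 0 0 0"

```text
time: 6.48
tool_pos: [416.4, 180.0, 12.2]
tcp_rot: [-3.141, -0.004, -3.087]
contact_force: [-0.6, 0.3, -0.7]
grip_width: 35.0
finger_force: 29.6
```

>>> apply_moves --motion "0 0 0.004 0; 0 0 0.002 0; 0 0 0 0; 0 0 0 0"

```text
time: 6.98
tool_pos: [418.1, 180.3, 8.0]
tcp_rot: [3.141, 0.001, -3.088]
contact_force: [-0.1, -0.2, -1.3]
grip_width: 34.8
finger_force: 29.6
```

>>> apply_moves --motion "0 0 0.001 0; 0 0 0 0; 0 0 0 0; 0 0 0 0; 0 0 -0.06 0; 0 0 -0.06 0; 0 0 -0.06 0; -0.02 0.05 -0.05 0" --fingers 0.5

```text
time: 7.98
tool_pos: [432.8, 222.7, 232.4]
tcp_rot: [3.141, 0.003, -3.091]
contact_force: [1.1, 0.4, -0.2]
grip_width: 68.7
finger_force: 0.0
```

>>> apply_moves --motion "-0.02 0.05 0 0; 0 0 0 0; 0 0 0 0" --fingers 0.85

```text
time: 8.35
tool_pos: [449.3, 274.3, 228.6]
tcp_rot: [-3.141, -0.001, -3.087]
contact_force: [-0.4, -0.2, -0.9]
grip_width: 85.0
finger_force: 0.0
```

```bash
cat >> h.py <<'E'
def look(k,things):
    c,o,W=snap('wrist');cv2.imwrite(f'pics/w{k}.png',c['img'])
    print('tcp',np.round(o['tool_pos'],1),np.round(o['tcp_rot'],3),o['time'])
    for t,lo,hi in things:
        for d in bot.cut_out(c,t):
            if d['p']<.25: continue
            m=cv2.dilate(d['pixels'].astype(np.uint8),np.ones((5,5)))>0
            m&=(W[...,2]>lo)&(W[...,2]<hi);p=W[m]
            if len(p)<15: continue
            col=c['img'][d['pixels']].mean(0).round()
            print(t,round(d['p'],2),np.round(d['point']),len(p),rect(p[:,:2]),'z',np.round(np.median(p[:,2]),1),'bgr',col)
    return c,o,W
E
python3 - <<'E'
from h import *
look(2,[('tile0',9.5,14),('wedge0',36,48),('sandblock',20,30)])
E
```

```text
tcp [449.3 274.3 228.6] [-3.141e+00 -1.000e-03 -3.087e+00] 8.35
tile0 0.74 [309. 129.] 4356 [412.0, 331.7, 60.2, 100.1, 87.2] z 11.5 bgr [ 35.  60. 116.]
tile0 0.64 [247. 224.] 3309 [536.0, 264.1, 60.0, 100.9, 87.4] z 11.4 bgr [ 35.  60. 117.]
wedge0 0.91 [324. 242.] 191 [555.4, 367.1, 26.4, 11.9, 33.2] z 43.3 bgr [ 49.  79. 103.]
sandblock 0.75 [178. 128.] 1667 [416.2, 180.7, 60.0, 35.5, 5.5] z 24.4 bgr [ 55.  90. 130.]
sandblock 0.67 [ 70. 209.] 376 [494.4, 43.0, 155.3, 22.0, 85.1] z 25.7 bgr [ 50.  84. 115.]
```

View pics/w2.png

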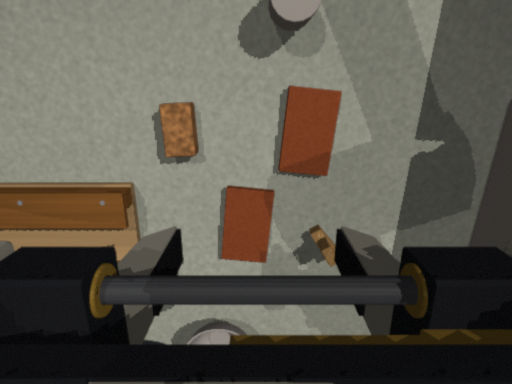

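>>> apply_moves --motion "0 0 0 5.7; -0.0218 -0.0016 0.04 0; -0.0218 -0.0016 0.04 0; -0.0218 -0.0016 0.04 0; -0.0218 -0.0016 0.04 0; 0 0 0.04 0; 0 0 0.015 0; 0 0 0 0"

```text
time: 9.55
tool_pos: [536.3, 263.9, 14.0]
tcp_rot: [-3.141, -0.001, 3.096]
contact_force: [0.5, 0.4, 1.1]
grip_width: 85.1
finger_force: 0.0
```

>>> apply_moves --motion "0 0 0.008 0; 0 0 0 0; 0 0 0 0"

```text
time: 9.93
tool_pos: [537.0, 264.5, 7.1]
tcp_rot: [3.141, 0.001, 3.096]
contact_force: [0.1, 0.2, -0.4]
grip_width: 85.3
finger_force: 0.0
```

>>> apply_moves --motion "0 0 0.004 0; 0 0 0 0; 0 0 0 0; 0 0 0 0; 0 0 0 0" --fingers -1

```text
time: 10.55
tool_pos: [536.7, 264.3, 2.2]
tcp_rot: [3.142, -0.0, 3.096]
contact_force: [-0.8, -0.2, -0.9]
grip_width: 59.3
finger_force: 30.0
```

>>> apply_moves --motion "0 0 -0.03 0; 0 0 -0.04 0; 0 0 0 0; 0 0 0 0"

```text
time: 11.05
tool_pos: [536.1, 264.1, 71.5]
tcp_rot: [-3.141, -0.001, 3.096]
contact_force: [-1.0, -0.0, -1.5]
grip_width: 59.7
finger_force: 30.0
```

>>> apply_moves --motion "0 0 0 -5.7; -0.0074 -0.0479 0 0; -0.0074 -0.0479 0 0; -0.0074 -0.0479 0 0; -0.0074 -0.0479 0 0; -0.0074 -0.0479 0 0; -0.0074 -0.0479 0 0; 0 0 0.01 0"

```text
time: 12.05
tool_pos: [596.8, -23.7, 61.0]
tcp_rot: [-3.141, -0.0, -3.092]
contact_force: [-0.5, 0.7, -0.8]
grip_width: 59.7
finger_force: 30.0
```

>>> apply_moves --motion "0 0 0.02 0; 0 0 0.006 0; 0 0 0 0; 0 0 0 0"

```text
time: 12.55
tool_pos: [596.8, -19.8, 36.6]
tcp_rot: [-3.142, 0.001, -3.087]
contact_force: [-0.4, 0.1, -1.2]
grip_width: 60.0
finger_force: 30.0
```

```bash
cat >> h.py <<'E'
B1=np.array([570.0,-21.7]);YAW=.0537;U=np.array([np.cos(YAW),np.sin(YAW)]);V=np.array([-U[1],U[0]])
def fr(W):  # frame coords, z above board
    d=W[...,:2]-B1;return np.stack([d@U,d@V,W[...,2]-12],-1)
def prof(F,ys,xs=(-75,110),st=3):
    for y in ys:
        m=abs(F[...,1]-y)<3;p=F[m];p=p[(p[:,0]>xs[0])&(p[:,0]<xs[1])&(p[:,2]<60)]
        b=np.round(p[:,0]/st)*st
        print('y',y,[(int(q),round(float(np.median(p[b==q,2])),1)) for q in np.unique(b)])
E
python3 - <<'E'
from h import *
c,o,W=snap('wrist');cv2.imwrite('pics/w3.png',c['img']);F=fr(W)
print(np.round(o['tool_pos'],1),fr(o['tool_pos']));prof(F,[-20,0,20])
E
```

```text
[596.8 -19.8  36.6] [26.85956366  0.43872923 24.63972491]
y -20 [(-75, -1.9), (-72, 26.1), (-69, 26.1), (-66, 26.2), (-63, 26.1), (-60, 26.2), (-57, 26.1), (-54, 26.1), (-51, 26.0), (-48, 26.0), (-45, 26.2), (-42, 26.1), (-39, 25.9), (-36, 26.1), (-33, 25.9), (-30, 26.1), (-27, 26.0), (-24, 30.8), (-21, 33.4), (-18, 33.9), (-15, 33.9), (-12, 33.9), (-9, 34.0), (-6, 34.0), (-3, 33.8), (0, 34.0), (3, 33.9), (6, 34.0), (9, 33.8), (12, 34.0), (15, 34.0), (18, 33.9), (21, 33.9), (24, 34.1), (27, 33.9), (30, 33.9), (33, 33.9), (36, 34.0), (39, 33.9), (57, 34.2), (60, 33.9), (63, 34.1), (66, 33.9), (69, 34.0), (72, 34.1), (75, 33.8), (96, 11.1), (99, 9.9), (102, 8.8)]
y 0 [(-75, -1.3), (-72, 25.9), (-69, 26.3), (-66, 25.9), (-63, 26.1), (-60, 26.1), (-57, 26.1), (-54, 26.1), (-51, 26.1), (-48, 26.1), (-45, 26.1), (-42, 26.1), (-39, 25.9), (-36, 26.1), (-33, 26.1), (-30, 26.2), (-27, 26.0), (-24, 30.7), (-21, 33.4), (-18, 33.8), (-15, 33.9), (-12, 33.9), (-9, 34.0), (-6, 34.1), (-3, 33.9), (0, 33.9), (3, 34.1), (6, 34.2), (9, 34.1), (12, 34.0), (15, 34.1), (18, 34.1), (21, 33.8), (24, 34.1), (27, 33.9), (30, 33.9), (33, 34.0), (36, 33.8), (39, 33.7), (57, 34.3), (60, 33.9), (63, 33.9), (66, 34.1), (69, 34.1), (72, 34.0), (75, 34.0), (78, 32.2)]
y 20 [(-75, -1.6), (-72, 25.8), (-69, 25.9), (-66, 26.0), (-63, 26.2), (-60, 26.5), (-57, 26.1), (-54, 26.0), (-51, 26.1), (-48, 26.1), (-45, 26.2), (-42, 26.0), (-39, 26.0), (-36, 26.0), (-33, 26.0), (-30, 25.9), (-27, 26.0), (-24, 30.2), (-21, 33.4), (-18, 33.9), (-15, 33.9), (-12, 33.9), (-9, 33.9), (-6, 33.9), (-3, 33.9), (0, 34.0), (3, 33.9), (6, 33.9), (9, 34.0), (12, 34.0), (15, 34.0), (18, 33.9), (21, 33.9), (24, 34.0), (27, 34.1), (30, 34.1), (33, 34.0), (36, 34.1), (39, 33.8), (57, 34.4), (60, 34.0), (63, 33.9), (66, 33.9), (69, 34.0), (72, 34.1), (75, 34.0), (96, 10.4), (99, 10.0)]
```

View pics/w3.png

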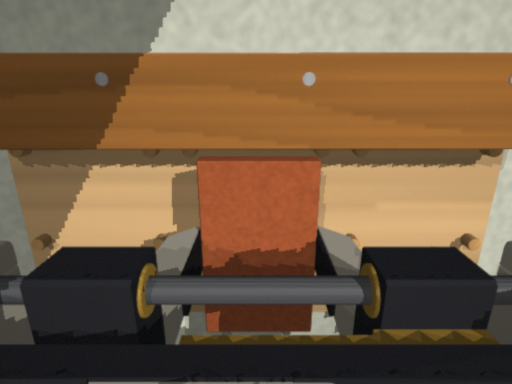

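>>> apply_moves --motion "0 0 0.004 0; 0 0 0.003 0; 0 0 0.002 0; 0 0 0.002 0; 0 0 0.0015 0; 0 0 0 0; 0 0 0 0"

```text
time: 13.48
tool_pos: [596.6, -20.4, 24.4]
tcp_rot: [-3.142, 0.0, -3.088]
contact_force: [-2.9, -1.1, 5.9]
grip_width: 59.6
finger_force: 30.0
```

Run:
```python
from h import *
c,o,W=snap('wrist');cv2.imwrite('pics/w4.png',c['img']);F=fr(W)
print(np.round(o['tool_pos'],1),fr(o['tool_pos']));prof(F,[-20,20],st=6)
```

```text
[596.6 -20.4  24.4] [26.60149555 -0.10255508 12.43724861]
y -20 [(-72, 26.0), (-66, 26.2), (-60, 26.2), (-54, 26.0), (-48, 26.1), (-42, 26.1), (-36, 26.1), (-30, 26.1), (-24, 14.6), (-18, 15.6), (-12, 16.6), (-6, 17.4), (0, 18.3), (6, 19.1), (12, 19.9), (18, 20.8), (24, 21.8), (30, 22.6), (36, 23.3), (54, 26.3), (60, 27.0), (66, 27.8), (72, 28.5)]
y 20 [(-72, 26.0), (-66, 26.2), (-60, 26.3), (-54, 26.1), (-48, 26.1), (-42, 26.2), (-36, 26.1), (-30, 26.1), (-24, 15.0), (-18, 16.0), (-12, 16.9), (-6, 17.8), (0, 18.7), (6, 19.5), (12, 20.5), (18, 21.2), (24, 22.1), (30, 23.0), (36, 23.7), (54, 26.8), (60, 27.3), (66, 28.1), (72, 28.7)]
```

>>> apply_moves --motion "0 0 0.002 0; 0 0 0 0; 0.006 0 0 0; 0.006 0 0 0; 0.005 0 0 0; 0.004 0 0 0; 0 0 0 0; 0 0 0 0"

```text
time: 14.52
tool_pos: [575.0, -21.4, 21.5]
tcp_rot: [3.141, -0.001, -3.088]
contact_force: [-0.2, 0.2, -0.2]
grip_width: 59.7
finger_force: 30.0
```

Run:
```python
from h import *
c,o,W=snap('wrist');cv2.imwrite('pics/w5.png',c['img']);F=fr(W)
print(np.round(o['tool_pos'],1),fr(o['tool_pos']));prof(F,[-20,20],st=6)
```

```text
[575.  -21.4  21.5] [4.97553412 0.05339391 9.45145216]
y -20 [(-72, 19.6), (-66, 26.0), (-60, 26.1), (-54, 26.1), (-48, 26.1), (-42, 26.0), (-36, 26.0), (-30, 26.0), (-24, 14.9), (-18, 15.6), (-12, 16.6), (-6, 17.4), (0, 18.5), (6, 19.4), (12, 20.4), (18, 20.4), (30, 23.6), (36, 23.9), (42, 24.9), (48, 25.8)]
y 20 [(-72, 20.7), (-66, 26.2), (-60, 26.3), (-54, 26.0), (-48, 26.2), (-42, 26.1), (-36, 26.1), (-30, 26.1), (-24, 15.3), (-18, 16.1), (-12, 17.0), (-6, 18.0), (0, 18.8), (6, 19.7), (12, 20.7), (18, 20.9), (30, 23.9), (36, 24.4), (42, 25.5), (48, 26.2)]
```

>>> apply_moves --motion "0 0 0.002 0; 0 0 0.002 0; 0 0 0.0015 0; 0 0 0.0015 0; 0 0 0 0; 0 0 0 0"

```text
time: 15.32
tool_pos: [576.1, -21.5, 15.0]
tcp_rot: [-3.141, 0.001, -3.088]
contact_force: [2.9, 1.5, 4.4]
grip_width: 59.7
finger_force: 30.0
```

>>> apply_moves --motion "0 0 0 0; 0 0 0 0; 0 0 0 0; 0 0 0 0" --fingers 0.45

```text
time: 15.82
tool_pos: [575.2, -21.4, 14.5]
tcp_rot: [3.141, -0.001, -3.088]
contact_force: [-0.4, -0.1, -0.1]
grip_width: 66.5
finger_force: 0.0
```

>>> apply_moves --motion "0 0 0 0; 0 0 0 0; 0 0 0 0; 0.004 0 0 0; 0.004 0 0 0; 0 0 0 0; 0 0 0 0" --fingers -1

```text
time: 16.7
tool_pos: [570.1, -21.7, 15.4]
tcp_rot: [-3.141, 0.006, -3.088]
contact_force: [6.8, 1.8, -3.5]
grip_width: 59.4
finger_force: 30.0
```

Run:
```python
from h import *
c,o,W=snap('wrist');cv2.imwrite('pics/w6.png',c['img']);F=fr(W)
print(np.round(o['tool_pos'],1),fr(o['tool_pos']));prof(F,[-20,20],st=6);prof(F,[0],(42,75),st=2)
```

```text
[570.1 -21.7  15.4] [ 0.08885614 -0.02196568  3.42848064]
y -20 [(-72, 16.0), (-66, 26.0), (-60, 26.1), (-54, 26.1), (-48, 26.0), (-42, 26.1), (-36, 26.0), (-30, 26.0), (-24, 12.2), (-18, 12.0), (-12, 12.0), (-6, 12.3), (0, 12.2), (6, 12.5), (12, 12.6), (30, 13.0), (36, 13.0), (42, 12.9), (48, 13.0), (60, -0.4), (66, -0.9)]
y 20 [(-72, 12.6), (-66, 26.1), (-60, 26.2), (-54, 26.1), (-48, 26.2), (-42, 26.0), (-36, 26.0), (-30, 26.1), (-24, 12.3), (-18, 12.0), (-12, 12.1), (-6, 12.2), (0, 12.2), (6, 12.4), (12, 12.5), (30, 12.9), (36, 12.9), (42, 13.0), (48, 12.9), (60, 0.0), (66, -0.7)]
y 0 [(42, 13.1), (44, 12.9), (46, 12.9), (48, 12.9), (50, 12.6), (62, -0.3), (64, -0.4)]
```

>>> apply_moves --motion "0 0 0 0; 0 0 0 0; 0 0 0 0; 0 0 -0.03 0; 0 0 -0.05 0; 0 0 -0.05 0; 0.0153 0.0476 -0.02 0; 0.0153 0.0476 -0.02 0" --fingers 0.45

```text
time: 17.75
tool_pos: [531.3, 72.1, 185.7]
tcp_rot: [3.141, 0.001, -3.089]
contact_force: [0.5, 0.3, -0.4]
grip_width: 66.6
finger_force: 0.0
```

>>> apply_moves --motion "0.0153 0.0476 -0.02 0; 0.0153 0.0476 0 0; 0.0153 0.0476 0 0; 0.0153 0.0476 0 0; 0.0153 0.0476 0 0; 0 0 0 0; 0 0 0 0" --fingers 0.85

```text
time: 18.62
tool_pos: [442.6, 304.6, 204.6]
tcp_rot: [-3.141, -0.0, -3.087]
contact_force: [0.3, -0.2, 0.7]
grip_width: 85.1
finger_force: 0.0
```

Run:
```python
from h import *
look(7,[('tile0',9.5,14),('wedge0',36,48)])
```

```text
tcp [442.6 304.6 204.6] [-3.141 -0.    -3.087] 18.625
tile0 0.68 [285. 137.] 4872 [412.0, 331.8, 60.0, 100.1, 87.2] z 11.6 bgr [ 34.  60. 118.]
wedge0 0.91 [302. 258.] 199 [554.6, 366.5, 24.0, 12.2, 32.6] z 43.2 bgr [ 52.  81. 105.]
```

>>> apply_moves --motion "0 0 0 5.9; 0.016 0.013 0.05 0; 0.016 0.0127 0.05 0; 0 0 0.05 0; 0 0 0.03 0; 0 0 0.015 0; 0 0 0.007 0; 0 0 0 0"

```text
time: 19.77
tool_pos: [412.6, 332.3, 3.3]
tcp_rot: [3.141, 0.001, 3.092]
contact_force: [-0.2, -0.2, 0.8]
grip_width: 84.8
finger_force: 0.0
```

>>> apply_moves --motion "0 0 0 0; 0 0 0 0; 0 0 0 0; 0 0 0 0; 0 0 0 0" --fingers -1

```text
time: 20.4
tool_pos: [412.1, 332.4, 3.2]
tcp_rot: [3.141, 0.001, 3.093]
contact_force: [-0.4, -1.2, 5.8]
grip_width: 59.4
finger_force: 30.0
```

>>> apply_moves --motion "0 0 -0.03 0; 0 0 -0.04 0; 0 0 0 -5.9; 0 0 0 0; 0 0 0 0"

```text
time: 21.02
tool_pos: [411.4, 332.0, 72.0]
tcp_rot: [-3.141, -0.001, -3.09]
contact_force: [-0.3, -0.9, -1.7]
grip_width: 59.7
finger_force: 30.0
```

>>> apply_moves --motion "-0.0276 -0.0443 0 0; -0.0276 -0.0443 0 0; -0.0276 -0.0443 0 0; -0.0276 -0.0443 0 0; -0.0276 -0.0443 0 0; -0.0278 -0.0443 0 0; 0 0 0.02 0; 0 0 0.016 0"

```text
time: 22.02
tool_pos: [591.2, 75.3, 35.0]
tcp_rot: [3.141, -0.002, -3.09]
contact_force: [0.1, 0.2, -1.9]
grip_width: 59.6
finger_force: 30.0
```

>>> apply_moves --motion "0 0 0 0; 0 0 0 0; 0 0 0 0"

```text
time: 22.4
tool_pos: [592.2, 76.4, 37.5]
tcp_rot: [-3.142, 0.001, -3.087]
contact_force: [0.2, 0.7, -1.8]
grip_width: 59.4
finger_force: 30.0
```

Run:
```python
from h import *
c,o,W=snap('wrist');cv2.imwrite('pics/w8.png',c['img']);F=fr(W)
print(np.round(o['tool_pos'],1),fr(o['tool_pos']));prof(F,[76,96,116],(-36,90),st=3)
```

```text
[592.2  76.4  37.5] [27.41630228 96.76778083 25.51337961]
y 76 [(-36, 26.0), (-33, 26.0), (-30, 26.0), (-27, 25.7), (-24, 27.6), (-21, 32.5), (-18, 33.6), (-15, 33.6), (-12, 33.8), (-9, 33.8), (-6, 33.8), (-3, 34.0), (0, 33.8), (3, 33.8), (6, 33.8), (9, 33.7), (12, 33.8), (15, 33.7), (18, 33.8), (21, 33.6), (24, 33.7), (27, 33.7), (30, 33.9), (33, 33.9), (36, 33.8), (39, 33.5), (57, 34.4), (60, 33.8), (63, 33.8), (66, 33.9), (69, 33.7), (72, 33.7), (75, 33.8), (78, 33.2)]
y 96 [(-36, 26.1), (-33, 26.0), (-30, 25.9), (-27, 25.6), (-24, 25.8), (-21, 32.6), (-18, 33.4), (-15, 33.8), (-12, 33.7), (-9, 33.7), (-6, 33.7), (-3, 33.8), (0, 33.7), (3, 33.8), (6, 33.9), (9, 33.8), (12, 33.8), (15, 33.7), (18, 33.9), (21, 33.8), (24, 33.7), (27, 33.6), (30, 33.9), (33, 33.8), (36, 33.9), (39, 33.8), (60, 33.9), (63, 33.7), (66, 33.7), (69, 33.7), (72, 33.8), (75, 33.7), (78, 33.4)]
y 116 [(-36, 25.9), (-33, 26.1), (-30, 26.2), (-27, 26.1), (-24, 27.4), (-21, 32.3), (-18, 33.4), (-15, 33.7), (-12, 33.8), (-9, 33.9), (-6, 33.9), (-3, 33.5), (0, 33.7), (3, 33.9), (6, 33.8), (9, 33.8), (12, 33.7), (15, 33.8), (18, 33.7), (21, 33.6), (24, 33.6), (27, 33.7), (30, 33.7), (33, 33.6), (36, 33.8), (39, 33.7), (57, 34.9), (60, 33.6), (63, 33.8), (66, 33.6), (69, 33.8), (72, 33.7), (75, 33.7), (78, 33.3)]
```

>>> apply_moves --motion "0 0 0.004 0; 0 0 0.003 0; 0 0 0.003 0; 0 0 0.002 0; 0 0 0.002 0; 0 0 0 0; 0 0 0 0"

```text
time: 23.32
tool_pos: [592.1, 75.9, 24.0]
tcp_rot: [3.142, 0.001, -3.088]
contact_force: [-4.6, 0.2, 9.2]
grip_width: 59.5
finger_force: 30.0
```

>>> apply_moves --motion "0.006 0 0 0; 0.006 0 0 0; 0.006 0 0 0; 0.005 0 0 0; 0 0 0 0; 0 0 0 0"

```text
time: 24.08
tool_pos: [568.1, 74.6, 22.3]
tcp_rot: [3.141, -0.002, -3.088]
contact_force: [-1.2, 0.1, 0.4]
grip_width: 59.5
finger_force: 30.0
```

Run:
```python
from h import *
c,o,W=snap('wrist');cv2.imwrite('pics/w9.png',c['img']);F=fr(W)
print(np.round(o['tool_pos'],1),fr(o['tool_pos']));prof(F,[76,116],(-36,70),st=6)
```

```text
[568.1  74.6  22.3] [ 3.22739181 96.26967822 10.33813088]
y 76 [(-36, 26.0), (-30, 26.0), (-24, 15.1), (-18, 15.6), (-12, 16.5), (-6, 17.4), (0, 18.4), (6, 19.3), (12, 20.1), (30, 23.6), (36, 23.9), (42, 24.7), (48, 25.5)]
y 116 [(-36, 26.2), (-30, 25.9), (-24, 15.5), (-18, 16.2), (-12, 17.0), (-6, 17.9), (0, 18.8), (6, 19.6), (12, 20.6), (18, 19.3), (30, 23.8), (36, 24.3), (42, 25.2), (48, 25.7)]
```

Same as before; swing down, release, regrip and push home.

>>> apply_moves --motion "0 0 0.002 0; 0 0 0.002 0; 0 0 0.002 0; 0 0 0.0015 0; 0 0 0 0; 0 0 0 0"

```text
time: 24.88
tool_pos: [569.5, 74.6, 15.5]
tcp_rot: [-3.142, 0.001, -3.088]
contact_force: [3.1, 0.8, 3.6]
grip_width: 59.2
finger_force: 30.0
```

>>> apply_moves --motion "0 0 0 0; 0 0 0 0; 0 0 0 0; 0 0 0 0" --fingers 0.45

```text
time: 25.38
tool_pos: [568.6, 74.6, 15.0]
tcp_rot: [3.141, -0.001, -3.088]
contact_force: [0.1, -0.1, -1.0]
grip_width: 66.6
finger_force: 0.0
```

>>> apply_moves --motion "0 0 0 0; 0 0 0 0; 0 0 0 0; 0.003 0 0 0; 0.003 0 0 0; 0 0 0 0; 0 0 0 0" --fingers -1

```text
time: 26.25
tool_pos: [564.5, 74.4, 15.7]
tcp_rot: [3.142, 0.004, -3.088]
contact_force: [6.0, 0.7, -4.2]
grip_width: 59.8
finger_force: 30.0
```

Run:
```python
from h import *
c,o,W=snap('wrist');cv2.imwrite('pics/w10.png',c['img']);F=fr(W)
print(np.round(o['tool_pos'],1),fr(o['tool_pos']));prof(F,[76,116],(-36,70),st=6);prof(F,[96],(42,75),st=1)
```

```text
[564.5  74.4  15.7] [-0.35148359 96.21313964  3.66165967]
y 76 [(-36, 26.0), (-30, 25.9), (-24, 11.9), (-18, 11.9), (-12, 12.0), (-6, 11.9), (0, 12.0), (6, 12.0), (12, 11.8), (30, 12.6), (36, 12.3), (42, 12.3), (48, 12.3), (60, -0.3), (66, -0.5)]
y 116 [(-36, 26.1), (-30, 26.0), (-24, 12.0), (-18, 11.9), (-12, 11.9), (-6, 11.9), (0, 12.0), (6, 12.2), (12, 12.1), (30, 12.3), (36, 12.4), (42, 12.5), (48, 12.3), (60, -0.1), (66, -1.0)]
y 96 [(42, 12.4), (43, 12.3), (44, 12.5), (45, 12.8), (46, 12.5), (47, 12.1), (48, 12.4), (49, 12.3), (50, 12.1), (51, 10.8), (61, 0.3), (62, -0.3), (63, -0.7), (64, -1.5)]
```

>>> apply_moves --motion "0 0 0 0; 0 0 0 0; 0 0 0 0; 0 0 -0.03 0; 0 0 -0.05 0; 0 0 -0.05 0; -0.0068 0.048 -0.02 0; -0.0068 0.048 -0.02 0" --fingers 0.45

```text
time: 27.3
tool_pos: [571.4, 171.5, 186.7]
tcp_rot: [3.141, 0.001, -3.089]
contact_force: [1.0, -0.3, -0.2]
grip_width: 66.7
finger_force: 0.0
```

>>> apply_moves --motion "-0.0068 0.048 0 0; -0.0068 0.048 0 0; -0.0068 0.048 0 0; -0.0068 0.048 0 0; 0 0 0 0; 0 0 0 0" --fingers 0.1

```text
time: 28.05
tool_pos: [587.8, 363.6, 184.8]
tcp_rot: [-3.141, -0.001, -3.087]
contact_force: [-0.2, 0.4, -0.5]
grip_width: 50.5
finger_force: 0.0
```

Run:
```python
from h import *
c,o,W=look(11,[('wedge0',36,48),('wedge0',13,20),('wedge0',4,48)])
d=bot.cut_out(c,'wedge0')
if d:
    q=d[0]['point'];a,b=int(q[0]),int(q[1]);cv2.imwrite('pics/w11c.png',cv2.resize(c['img'][max(0,b-70):b+70,max(0,a-90):a+90],None,fx=4,fy=4))
```

```text
tcp [587.8 363.6 184.8] [-3.141e+00 -1.000e-03 -3.087e+00] 28.05
wedge0 0.6 [262. 143.] 359 [555.7, 367.3, 25.9, 12.0, 33.3] z 43.4 bgr [ 64. 101. 130.]
wedge0 0.6 [262. 143.] 452 [555.2, 369.0, 50.8, 21.3, 33.6] z 15.6 bgr [ 64. 101. 130.]
wedge0 0.6 [262. 143.] 883 [555.2, 369.0, 50.9, 21.6, 33.8] z 16.6 bgr [ 64. 101. 130.]
```

View pics/w11c.png

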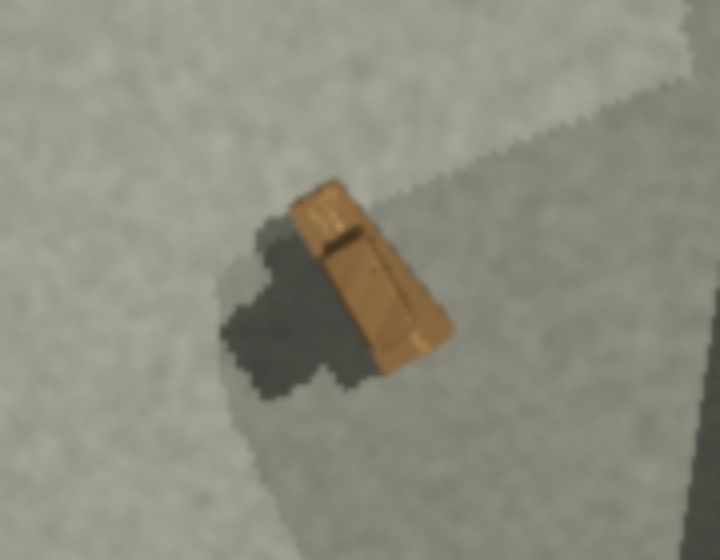

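>>> apply_moves --motion "0 0 0 -10.13; 0 0 0 -10.13; 0 0 0 -10.13; 0.0247 0.0208 0.04 0; 0 0 0.05 0; 0 0 0.04 0; 0 0 0.015 0; 0 0 0 0"

```text
time: 29.3
tool_pos: [556.2, 367.4, 40.1]
tcp_rot: [3.141, -0.001, -2.558]
contact_force: [0.1, 0.0, 0.7]
grip_width: 50.4
finger_force: 0.0
```

>>> apply_moves --motion "0 0 0.01 0; 0 0 0.007 0; 0 0 0 0; 0 0 0 0"

```text
time: 29.8
tool_pos: [556.2, 367.9, 23.6]
tcp_rot: [3.142, 0.001, -2.557]
contact_force: [-0.4, 0.7, 0.1]
grip_width: 50.8
finger_force: 0.0
```

>>> apply_moves --motion "0 0 0 0; 0 0 0 0; 0 0 0 0; 0 0 0 0; 0 0 -0.03 0; 0 0 -0.05 0; 0 0 0 0" --fingers -1

```text
time: 30.68
tool_pos: [558.4, 369.0, 108.1]
tcp_rot: [-3.141, 0.009, -2.557]
contact_force: [0.0, 0.1, -0.4]
grip_width: 11.6
finger_force: 30.0
```

>>> apply_moves --motion "0 0 0 10.03; 0 0 0 10.03; 0 0 0 10.03; 0 0 0 10.03; 0 0 0 10.03; 0 0 0 10.03; 0 0 0 10.03; 0 0 0 10.03"

```text
time: 31.68
tool_pos: [555.5, 367.5, 102.1]
tcp_rot: [-3.14, -0.001, 2.32]
contact_force: [-0.0, 0.1, -0.4]
grip_width: 11.9
finger_force: 30.0
```

>>> apply_moves --motion "0 0 0 10.03; 0 0 0 10.03; 0 0 0 10.03; 0 0 0 10.03; 0 0 0 0; 0 0 0 0"

```text
time: 32.42
tool_pos: [555.8, 367.7, 102.7]
tcp_rot: [-3.141, 0.0, 1.629]
contact_force: [-0.2, 1.1, -0.2]
grip_width: 11.9
finger_force: 30.0
```

>>> apply_moves --motion "-0.0474 0.0078 0 0; -0.0474 0.0078 0 0; -0.0474 0.0078 0 0; -0.0474 0.0078 0 0; -0.0474 0.0078 0 0; -0.0474 0.0078 0 0; -0.0474 0.0078 0 0; 0 0 0 0"

```text
time: 33.42
tool_pos: [629.2, 35.9, 103.1]
tcp_rot: [3.141, 0.001, 1.623]
contact_force: [0.2, 1.0, -0.5]
grip_width: 11.8
finger_force: 30.0
```

>>> apply_moves --motion "0 0 0.03 0; 0 0 0.017 0; 0 0 0 0; 0 0 0 0"

```text
time: 33.92
tool_pos: [629.1, 40.0, 57.0]
tcp_rot: [3.14, -0.0, 1.626]
contact_force: [-0.3, -0.0, 0.4]
grip_width: 11.6
finger_force: 30.0
```

Run:
```python
from h import *
c,o,W=snap('wrist');cv2.imwrite('pics/w12.png',c['img']);F=fr(W)
print(np.round(o['tool_pos'],1),fr(o['tool_pos']))
m=(abs(F[...,0]-60)<30)&(F[...,1]>20)&(F[...,1]<150)
for lo,hi in((8,18),(28,40),(40,60)):
    q=F[m&(F[...,2]>lo)&(F[...,2]<hi)]
    if len(q)>20: print(lo,len(q),np.round(np.percentile(q,[1,50,99],axis=0),1).tolist())
```

```text
[629.1  40.   57. ] [62.29282917 58.41495566 44.95662605]
8 6472 [[30.4, 60.4, 8.3], [49.6, 99.8, 12.4], [88.0, 131.9, 17.3]]
28 767 [[52.5, 64.0, 28.7], [60.0, 74.6, 34.0], [68.6, 81.8, 39.5]]
40 923 [[40.8, 67.9, 40.8], [61.7, 69.7, 53.7], [82.0, 70.4, 59.9]]
```

View pics/w12.png

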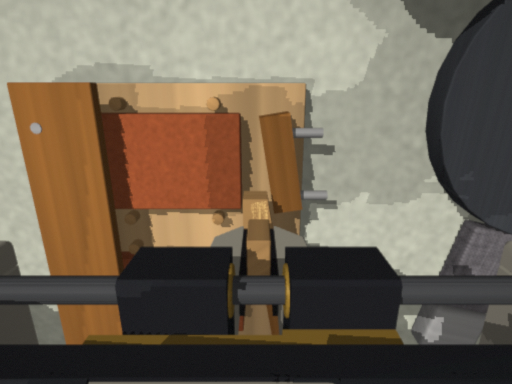

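>>> apply_moves --motion "0 -0.0005 0.01 0; 0 0 0.006 0; 0 0 0.004 0; 0 0 0 0; 0 0 0 0"

```text
time: 34.6
tool_pos: [628.1, 39.2, 38.3]
tcp_rot: [3.141, 0.0, 1.625]
contact_force: [-5.5, -0.6, 16.0]
grip_width: 11.7
finger_force: 30.0
```

>>> apply_moves --motion "0 0 0.002 0; 0 0 0 0; 0 0 0 0"

```text
time: 34.98
tool_pos: [628.3, 39.1, 38.2]
tcp_rot: [3.14, 0.001, 1.625]
contact_force: [-10.2, -0.4, 27.9]
grip_width: 11.7
finger_force: 30.1
```

```bash
cat > m.py <<'E'
from h import *
import sys
by=float(sys.argv[1])
c,o,W=snap('wrist');cv2.imwrite(f'pics/{sys.argv[2]}.png',c['img']);F=fr(W);F[...,1]-=by
t=fr(o['tool_pos']);t[1]-=by;print('tcp',np.round(t,1))
for y in np.arange(-40,34,4.):
    m=(abs(F[...,1]-y)<1.5)&(F[...,0]>42)&(F[...,0]<90)&(F[...,2]<50);p=F[m]
    b=np.round(p[:,0]/2)*2
    print('y',y,[(int(q),round(float(np.median(p[b==q,2])))) for q in np.unique(b)])
E
python3 m.py 95.9 w13
```

```text
tcp [ 61.5 -38.3  26.2]
y -40.0 [(42, -1), (44, -1), (46, -1), (48, -1), (54, 44), (56, 44), (58, 44), (60, 44), (62, 44), (64, 43), (66, 43), (70, 0), (72, -1), (74, 0), (76, -1), (78, 0), (80, 0), (82, -1), (84, -1), (86, -1), (88, 0), (90, -1)]
y -36.0 [(42, -1), (44, 0), (46, 0), (48, -1), (50, -1), (54, 43), (56, 43), (58, 44), (60, 44), (62, 43), (64, 44), (66, 43), (68, 0), (70, 0), (72, 0), (74, 0), (76, 0), (78, 0), (80, 0), (82, 0), (84, 0), (86, 0), (88, 0), (90, 0)]
y -32.0 [(50, -1), (52, 16), (54, 16), (56, 44), (58, 43), (60, 43), (62, 44), (64, 43), (66, 43), (68, 15), (70, 0)]
y -28.0 [(42, 39), (44, 40), (46, 38), (48, 38), (50, 38), (52, 37), (54, 38), (56, 34), (58, 34), (60, 34), (62, 35), (64, 33), (66, 36), (68, 37), (70, 36), (72, 37), (74, 38), (76, 38), (78, 39), (80, 40), (82, 42), (84, 16), (86, 16), (88, 16)]
y -24.0 [(42, 11), (44, 12), (46, 12), (48, 11), (50, 9), (52, 16), (54, 15), (56, 15), (58, 16), (60, 15), (62, 16), (64, 15), (66, 16), (68, 0), (70, 0), (72, 16), (74, 16), (76, 16), (78, 16), (80, 16), (82, 16), (84, 16), (86, 16), (88, 16), (90,
[... 2832 characters left out ...]
 (50, 11), (52, 0), (54, 0), (56, 0), (58, 0), (60, -1), (62, 15), (64, 16), (66, 16), (68, 16), (70, 16), (72, 16), (74, 16), (76, 16), (78, 16), (80, 16), (82, 0), (84, 0), (86, -1), (88, 0), (90, -1)]
y 28.0 [(42, 11), (44, 12), (46, 12), (48, 12), (50, 10), (52, -1), (54, -1), (56, 0), (58, 0), (60, -1), (62, 15), (64, 15), (66, 16), (68, 16), (70, 16), (72, 16), (74, 16), (76, 16), (78, 16), (80, 16), (82, -1), (84, 0), (86, 0), (88, -1), (90, 0)]
y 32.0 [(42, 0), (44, 0), (46, 0), (48, 0), (50, -1), (52, -1), (54, 0), (56, -1), (58, 0), (60, 0), (62, 0), (64, -1), (66, -1), (68, 0), (70, -1), (72, 0), (74, 0), (76, 1), (78, 3), (80, -1), (82, 0), (84, -1), (86, -1), (88, -1), (90, -1)]
```

>>> apply_moves --motion "0 0 -0.003 0; 0.006 0 0 0; 0.006 0 0 0; 0.006 0 0 0; 0.006 0 0 0; 0 0 0 0; 0 0 0 0"

```text
time: 35.9
tool_pos: [627.7, 61.8, 38.5]
tcp_rot: [3.14, 0.002, 1.625]
contact_force: [-1.8, -7.0, 10.2]
grip_width: 12.1
finger_force: 30.0
```

>>> apply_moves --motion "0.003 0 0 0; 0.003 0 0 0; 0.003 0 0 0; 0 0 0 0; 0 0 0 0"

```text
time: 36.52
tool_pos: [626.9, 69.5, 38.6]
tcp_rot: [3.14, 0.004, 1.625]
contact_force: [-2.7, -11.9, 11.5]
grip_width: 11.9
finger_force: 30.0
```

>>> apply_moves --motion "0.003 0 -0.001 0; 0.003 0 0 0; 0.003 0 0 0; 0.002 0 0 0; 0 0 0 0; 0 0 0 0"

```text
time: 37.28
tool_pos: [625.1, 80.7, 38.6]
tcp_rot: [-3.14, 0.004, 1.625]
contact_force: [-4.0, -10.2, 8.6]
grip_width: 11.7
finger_force: 30.0
```

```bash
cat > fj.py <<'E'
from h import *
import sys
by=float(sys.argv[1])
c,o,W=snap('wrist');cv2.imwrite(f'pics/{sys.argv[2]}.png',c['img']);F=fr(W);F[...,1]-=by
t=fr(o['tool_pos']);t[1]-=by;print('tcp',np.round(t,1),np.round(o['contact_force'],1))
# fence top fit: component of z 14.5..17.5 , x 56..95
def R(m,n):
    m=cv2.morphologyEx(m.astype(np.uint8),cv2.MORPH_OPEN,np.ones((3,3)))
    k,l,s,_=cv2.connectedComponentsWithStats(m)
    for i in range(1,k):
        if s[i,4]>60: print(n,s[i,4],rect(F[l==i][:,:2]),np.round(F[l==i].mean(0),1))
yy=abs(F[...,1])<45
R(yy&(F[...,2]>14.5)&(F[...,2]<17.5)&(F[...,0]>40)&(F[...,0]<95),'fence/wedgebody')
R(yy&(F[...,2]>42)&(F[...,2]<46)&(F[...,0]>40)&(F[...,0]<80),'tab')
p=F[yy&(abs(F[...,1])<26)&(F[...,2]>10)&(F[...,2]<13.5)&(F[...,0]<56)&(F[...,0]>-26)];print('tile',rect(p[:,:2]),np.percentile(p[:,2],[5,50,95]).round(1))
E
python3 fj.py 95.9 w14
```

```text
tcp [60.5  3.4 26.6] [ -4.  -10.2   8.6]
fence/wedgebody 1782 [67.1, 15.5, 34.0, 28.5, 8.3] [69.6 19.1 15.9]
tab 62 [46.0, 14.8, 9.5, 1.2, 0.2] [45.9 14.8 44. ]
tab 911 [61.8, 5.5, 19.5, 20.7, 89.2] [60.1  6.4 43.8]
tile [12.1, 1.4, 76.2, 49.2, 0.1] [10.6 11.6 12.6]
```

>>> apply_moves --motion "0 0 0 0; 0 0 0 0; 0 0 0 0; 0 0 -0.03 0; 0 0 -0.05 0; -0.05 0 -0.03 0; 0 0 0 0; 0 0 0 0" --fingers -0.3

```text
time: 38.33
tool_pos: [628.0, 33.8, 147.5]
tcp_rot: [-3.14, -0.001, 1.625]
contact_force: [-0.3, 0.5, -0.4]
grip_width: 32.4
finger_force: 0.0
```

```bash
cat >> fj.py <<'E'
for z0,z1,n in((14.5,17.5,'f'),):
    for y in range(-24,28,8):
        q=F[(abs(F[...,1]-y)<2)&(F[...,2]>z0)&(F[...,2]<z1)&(F[...,0]>48)&(F[...,0]<100)]
        if len(q): print(y,'x',np.round(np.percentile(q[:,0],[1,99]),1), 'relaxed outer',round(66-.16*y+18.2,1))
E
python3 fj.py 95.9 w15
```

```text
tcp [ 60.9 -43.6 135.5] [-0.3  0.5 -0.4]
fence/wedgebody 1793 [70.7, -0.3, 32.4, 60.0, 10.2] [73.6  2.8 16. ]
fence/wedgebody 83 [52.7, -16.5, 6.1, 15.7, 24.6] [ 53.3 -17.3  16.3]
tab 490 [59.2, 2.1, 11.7, 25.2, 0.3] [59.5  2.3 43.9]
tile [12.0, -0.0, 51.9, 76.1, 90.0] [10.5 11.6 12.8]
-24 x [51.5 89.8] relaxed outer 88.0
-16 x [50.7 88.6] relaxed outer 86.8
-8 x [50.7 87.5] relaxed outer 85.5
0 x [50.8 86.4] relaxed outer 84.2
8 x [50.9 85.3] relaxed outer 82.9
16 x [51.  83.5] relaxed outer 81.6
24 x [51.  82.4] relaxed outer 80.4
```

View pics/w15.png

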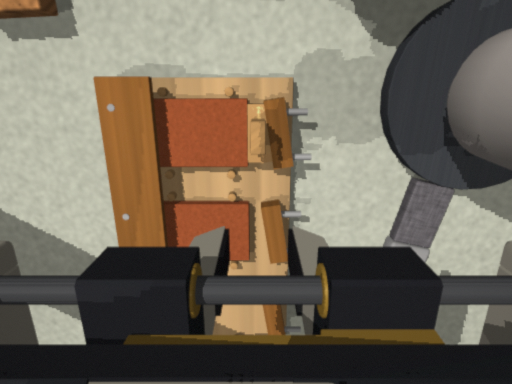

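>>> apply_moves --motion "-0.0492 -0.0132 -0.01 0; -0.0492 -0.0132 -0.01 0; -0.0492 -0.0132 -0.01 0; -0.0492 -0.0132 -0.01 0; -0.0492 -0.0132 -0.01 0; -0.0492 -0.0132 -0.01 0; 0 0 0 -10.32; 0 0 0 -10.32" --fingers 0.85

```text
time: 39.38
tool_pos: [565.2, -265.2, 206.6]
tcp_rot: [-3.14, -0.003, 1.991]
contact_force: [-0.1, 0.5, 0.7]
grip_width: 84.7
finger_force: 0.0
```

>>> apply_moves --motion "0 0 0 -10.32; 0 0 0 -10.32; 0 0 0 -10.32; 0 0 0 -10.32; 0 0 0 -10.32; 0 0 0 -10.32; 0 0 0 -10.32; 0 0 0 0"

```text
time: 40.38
tool_pos: [565.5, -264.4, 206.9]
tcp_rot: [3.14, -0.002, -3.037]
contact_force: [-0.3, 0.3, 0.3]
grip_width: 85.2
finger_force: 0.0
```

Run:
```python
from h import *
c,o,W=look(16,[('tile0',9.5,14),('wedge0',36,48),('wedge0',13,20)])
```

```text
tcp [ 565.5 -264.4  206.9] [ 3.140e+00 -2.000e-03 -3.037e+00] 40.375
tile0 0.84 [256. 129.] 4911 [527.4, -267.7, 98.7, 60.0, 6.0] z 11.5 bgr [ 31.  54. 105.]
tile0 0.82 [466. 204.] 439 [589.6, -15.3, 77.8, 78.2, 2.1] z 11.7 bgr [ 37.  65. 126.]
tile0 0.41 [410. 173.] 9056 [579.0, -57.9, 163.9, 219.4, 3.2] z 11.5 bgr [ 65. 104. 139.]
wedge0 0.97 [156. 137.] 356 [547.2, -377.2, 25.9, 12.7, 29.7] z 43.3 bgr [ 75. 117. 151.]
wedge0 0.87 [ 23. 202.] 306 [634.8, -533.7, 12.5, 27.3, 61.0] z 43.0 bgr [59. 26.  9.]
wedge0 0.85 [ 75. 141.] 413 [556.7, -466.1, 26.3, 13.2, 3.4] z 43.1 bgr [98. 44. 16.]
wedge0 0.7 [206.  24.] 469 [426.5, -329.1, 12.4, 26.0, 59.7] z 43.4 bgr [ 69. 107. 135.]
wedge0 0.69 [122. 223.] 308 [649.3, -420.0, 12.5, 27.4, 11.3] z 43.1 bgr [74. 35. 15.]
wedge0 0.97 [156. 137.] 468 [546.6, -375.7, 50.7, 21.3, 30.5] z 15.4 bgr [ 75. 117. 151.]
wedge0 0.87 [ 23. 202.] 385 [635.2, -532.6, 17.3, 53.5, 72.6] z 15.5 bgr [59. 26.  9.]
wedge0 0.85 [ 75. 141.] 517 [556.6, -464.9, 50.5, 22.8, 5.7] z 15.5 bgr [98. 44. 16.]
wedge0 0.7 [206.  24.] 554 [426.5, -330.8, 21.4, 50.2, 68.7] z 15.6 bgr [ 69. 107. 135.]
wedge0 0.69 [122. 223.] 335 [650.5, -418.7, 21.8, 50.9, 20.6] z 15.5 bgr [74. 35. 15.]
```

>>> apply_moves --motion "0.019 0.0004 0.05 0; 0.019 0.0003 0.05 0; 0 0 0.05 0; 0 0 0.03 0; 0 0 0.015 0; 0 0 0.0085 0; 0 0 0 0; 0 0 0 0"

```text
time: 41.58
tool_pos: [528.3, -269.3, 5.9]
tcp_rot: [-3.14, 0.002, -3.037]
contact_force: [0.6, 0.2, -0.1]
grip_width: 85.0
finger_force: 0.0
```

>>> apply_moves --motion "0 0 0 0; 0 0 0 0; 0 0 0 0; 0 0 0 0; 0 0 0 0" --fingers -1

```text
time: 42.2
tool_pos: [527.6, -268.9, 4.9]
tcp_rot: [3.142, 0.0, -3.037]
contact_force: [-0.6, 0.8, 2.8]
grip_width: 59.5
finger_force: 30.0
```

>>> apply_moves --motion "0 0 -0.03 0; 0 0 -0.04 0; 0 0 0 2.92; 0 0 0 0; 0 0 0 0"

```text
time: 42.82
tool_pos: [527.0, -268.6, 73.9]
tcp_rot: [3.141, -0.001, -3.087]
contact_force: [-0.0, 0.1, -1.3]
grip_width: 59.1
finger_force: 30.0
```

Run:
```python
import cv2,numpy as np
a=cv2.imread('pics/w16.png')
f=lambda u,v:cv2.resize(a[max(0,v-32):max(0,v-32)+64,u-48:u+48],None,fx=4,fy=4)
cv2.imwrite('pics/w16c.png',np.hstack([f(156,137),f(206,30)]))
```

```text
(no output)
```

View pics/w16c.png

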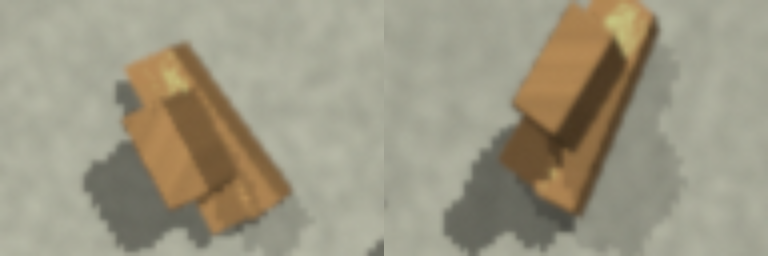

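>>> apply_moves --motion "-0.021 0.0371 0 0; -0.021 0.0371 0 0; -0.021 0.0371 0 0; -0.021 0.0371 0 0; 0 0 0.02 0; 0 0 0.015 0; 0 0 0 0; 0 0 0 0"

```text
time: 43.82
tool_pos: [603.5, -116.9, 39.9]
tcp_rot: [-3.142, 0.0, -3.089]
contact_force: [-0.5, -1.0, -1.3]
grip_width: 59.4
finger_force: 30.0
```

Run:
```python
from h import *
c,o,W=snap('wrist');cv2.imwrite('pics/w17.png',c['img']);F=fr(W)
print(np.round(o['tool_pos'],1),fr(o['tool_pos']));prof(F,[-116,-76],(-36,90),st=3)
p=F[(F[...,2]>31)&(F[...,2]<37)&(F[...,0]<42)];print(rect(p[:,:2]))
```

```text
[ 603.5 -116.9   39.9] [ 28.3122422  -96.86122035  27.89870923]
y -116 [(-36, 26.0), (-33, 26.1), (-30, 26.2), (-27, 26.0), (-24, 0.5), (-21, 29.4), (-18, 33.9), (-15, 34.5), (-12, 34.6), (-9, 34.4), (-6, 34.4), (-3, 34.7), (0, 34.4), (3, 34.5), (6, 34.5), (9, 34.6), (12, 34.3), (15, 34.4), (18, 34.3), (21, 34.5), (24, 34.4), (27, 34.5), (30, 34.7), (33, 34.5), (36, 34.4), (39, 34.5), (42, 34.3), (60, 35.0), (63, 34.4), (66, 34.4), (69, 34.6), (72, 34.3), (75, 34.4), (78, 34.3)]
y -76 [(-36, 26.1), (-33, 25.8), (-30, 26.1), (-27, 25.6), (-24, -0.4), (-21, 29.9), (-18, 33.9), (-15, 34.5), (-12, 34.5), (-9, 34.5), (-6, 34.5), (-3, 34.6), (0, 34.5), (3, 34.4), (6, 34.5), (9, 34.5), (12, 34.6), (15, 34.3), (18, 34.4), (21, 34.6), (24, 34.5), (27, 34.5), (30, 34.5), (33, 34.4), (36, 34.5), (39, 34.6), (42, 34.2), (60, 34.8), (63, 34.4), (66, 34.4), (69, 34.5), (72, 34.4), (75, 34.5), (78, 34.1)]
[10.0, -96.4, 64.0, 84.6, 0.0]
```

>>> apply_moves --motion "0 0 0.004 0; 0 0 0.004 0; 0 0 0.003 0; 0 0 0.002 0; 0 0 0.002 0; 0 0 0 0; 0 0 0 0"

```text
time: 44.75
tool_pos: [603.6, -116.6, 25.8]
tcp_rot: [-3.141, 0.001, -3.088]
contact_force: [-3.0, -0.7, 6.1]
grip_width: 59.3
finger_force: 30.0
```

>>> apply_moves --motion "0.006 0 0 0; 0.006 0 0 0; 0.006 0 0 0; 0.006 0 0 0; 0 0 0 0; 0 0 0 0"

```text
time: 45.5
tool_pos: [579.4, -117.5, 24.5]
tcp_rot: [3.141, -0.0, -3.088]
contact_force: [-0.4, 0.1, -1.9]
grip_width: 59.6
finger_force: 30.0
```

Run:
```python
from h import *
c,o,W=snap('wrist');cv2.imwrite('pics/w18.png',c['img']);F=fr(W)
print(np.round(o['tool_pos'],1),fr(o['tool_pos']));prof(F,[-116,-76],(-36,70),st=6)
```

```text
[ 579.4 -117.5   24.5] [  4.21565936 -96.16383018  12.53763191]
y -116 [(-36, 26.1), (-30, 25.9), (-24, 15.2), (-18, 15.9), (-12, 16.7), (-6, 17.7), (0, 18.7), (6, 19.7), (12, 20.7), (18, 21.0), (30, 26.0), (36, 24.5), (42, 25.4), (48, 26.3), (54, 25.9)]
y -76 [(-36, 26.1), (-30, 26.0), (-24, 15.5), (-18, 16.3), (-12, 17.3), (-6, 18.3), (0, 19.3), (6, 20.3), (12, 21.1), (18, 21.6), (30, 24.8), (36, 25.1), (42, 25.9), (48, 26.8), (54, 25.9)]
```

>>> apply_moves --motion "0.001 0 0.002 0; 0 0 0.002 0; 0 0 0.002 0; 0 0 0.0015 0; 0 0 0 0; 0 0 0 0"

```text
time: 46.3
tool_pos: [578.6, -117.8, 17.3]
tcp_rot: [-3.141, 0.0, -3.088]
contact_force: [2.4, 1.1, 5.2]
grip_width: 59.6
finger_force: 30.0
```

>>> apply_moves --motion "0 0 0 0; 0 0 0 0; 0 0 0.001 0; 0 0 0 0" --fingers 0.45

```text
time: 46.8
tool_pos: [578.1, -117.5, 15.8]
tcp_rot: [3.141, -0.001, -3.088]
contact_force: [-0.2, 0.5, -0.1]
grip_width: 66.2
finger_force: 0.0
```

>>> apply_moves --motion "0 0 0 0; 0 0 0 0; 0 0 0 0; 0.003 0 0 0; 0.003 0 0 0; 0 0 0 0; 0 0 0 0" --fingers -1

```text
time: 47.68
tool_pos: [575.2, -117.8, 17.0]
tcp_rot: [-3.141, 0.006, -3.088]
contact_force: [8.3, 3.0, -4.4]
grip_width: 59.5
finger_force: 30.0
```

Run:
```python
from h import *
c,o,W=snap('wrist');cv2.imwrite('pics/w19.png',c['img']);F=fr(W)
print(np.round(o['tool_pos'],1),fr(o['tool_pos']));prof(F,[-116,-76],(-36,70),st=6);prof(F,[-96],(42,75),st=1)
```

```text
[ 575.2 -117.8   17. ] [-8.43186854e-03 -9.62112747e+01  4.98231872e+00]
y -116 [(-36, 26.2), (-30, 26.1), (-24, 12.4), (-18, 12.1), (-12, 12.3), (-6, 12.3), (0, 12.5), (6, 12.5), (12, 12.5), (30, 13.1), (36, 12.9), (42, 13.2), (48, 13.1), (54, 11.4), (60, -0.1), (66, -0.8)]
y -76 [(-36, 26.0), (-30, 26.1), (-24, 12.0), (-18, 12.1), (-12, 12.2), (-6, 12.4), (0, 12.5), (6, 12.5), (12, 12.4), (30, 13.0), (36, 13.0), (42, 13.1), (48, 13.1), (60, 0.9), (66, -0.1)]
y -96 [(42, 13.1), (43, 13.1), (44, 12.9), (45, 13.3), (46, 13.2), (47, 13.3), (48, 13.1), (49, 13.3), (50, 12.6), (62, -0.2), (63, -0.5), (64, -0.7), (65, -0.6), (66, -1.5)]
```

>>> apply_moves --motion "0 0 0 0; 0 0 0 0; 0 0 0 0; 0 0 -0.03 0; 0 0 -0.05 0; 0 0 -0.05 0; 0.0005 -0.0464 -0.01 0; 0.0005 -0.0464 -0.01 0" --fingers 0.45

```text
time: 48.72
tool_pos: [576.6, -211.3, 167.5]
tcp_rot: [-3.141, 0.001, -3.086]
contact_force: [0.1, -0.7, 0.2]
grip_width: 66.6
finger_force: 0.0
```

>>> apply_moves --motion "0.0005 -0.0464 -0.01 0; 0.0005 -0.0464 -0.01 0; 0.0005 -0.0464 0 0; 0 0 0 0; 0 0 0 0" --fingers 0.1

```text
time: 49.35
tool_pos: [582.1, -349.2, 185.7]
tcp_rot: [3.14, -0.001, -3.088]
contact_force: [-0.0, -0.1, -0.7]
grip_width: 50.4
finger_force: 0.0
```

```bash
cat > wl.py <<'E'
from h import *
import sys
c,o,W=look(sys.argv[1],[('wedge0',38,48)])
for d in bot.cut_out(c,'wedge0'):
    col=c['img'][d['pixels']].mean(0)
    if d['p']<.25 or col[0]>col[2]: continue
    m=cv2.dilate(d['pixels'].astype(np.uint8),np.ones((5,5)))>0
    t=W[m&(W[...,2]>40)&(W[...,2]<48)][:,:2]
    ce,wh,a=cv2.minAreaRect(t.astype(np.float32)); a=a if wh[0]>wh[1] else a+90
    ax=np.array([np.cos(np.radians(a)),np.sin(np.radians(a))]);n=np.array([-ax[1],ax[0]])
    p=W[m&(W[...,2]>12.5)&(W[...,2]<18)][:,:2]-np.array(ce)
    s,q=p@ax,p@n
    print('wedge',np.round(ce,1),'axis',round(a,1),'wid',np.round(wh,1))
    for b in(-21,-16,16,21):
        k=abs(s-b)<2.5
        if k.sum()>3: print(' s',b,np.round(np.percentile(q[k],[3,97]),1))
E
python3 wl.py 20
```

```text
tcp [ 582.1 -349.2  185.7] [ 3.140e+00 -1.000e-03 -3.088e+00] 49.35
wedge0 0.88 [231. 134.] 367 [547.2, -377.2, 26.0, 12.2, 29.0] z 43.4 bgr [ 85. 129. 165.]
wedge0 0.87 [195. 224.] 83 [644.1, -421.4, 4.3, 25.1, 20.7] z 42.5 bgr [90. 45. 21.]
wedge0 0.86 [ 90. 208.] 336 [634.7, -533.7, 12.5, 27.6, 61.5] z 43.2 bgr [66. 29. 10.]
wedge0 0.58 [147. 142.] 395 [556.4, -466.1, 25.5, 12.2, 5.0] z 43.3 bgr [125.  59.  24.]
wedge [ 547.2 -377.2] axis 29.0 wid [26.  12.2]
 s -21 [-8.6  5.1]
 s -16 [-8.5  6.3]
 s 16 [-7.3 11.3]
 s 21 [-8.1 12.1]
```

>>> apply_moves --motion "0 0 0 -8.64; 0 0 0 -8.64; 0 0 0 -8.64; 0.0441 -0.0076 0.03 0; 0 0 0.05 0; 0 0 0.05 0; 0 0 0.02 0; 0 0 0.01 0"

```text
time: 50.5
tool_pos: [547.4, -376.4, 25.1]
tcp_rot: [3.14, -0.001, -2.634]
contact_force: [-0.6, -0.3, 0.5]
grip_width: 50.4
finger_force: 0.0
```

>>> apply_moves --motion "0 0 0.003 0; 0 0 0 0; 0 0 0 0"

```text
time: 50.88
tool_pos: [548.1, -378.1, 24.4]
tcp_rot: [-3.14, 0.001, -2.635]
contact_force: [0.5, -0.0, 0.1]
grip_width: 50.6
finger_force: 0.0
```

>>> apply_moves --motion "0 0 0 0; 0 0 0 0; 0 0 0 0; 0 0 0 0; 0 0 -0.03 0; 0 0 -0.05 0; 0 0 0 0" --fingers -1

```text
time: 51.75
tool_pos: [549.6, -379.5, 108.0]
tcp_rot: [-3.133, 0.003, -2.635]
contact_force: [0.4, -0.3, -0.4]
grip_width: 11.9
finger_force: 30.0
```

>>> apply_moves --motion "0 0 0 9.66; 0 0 0 9.66; 0 0 0 9.66; 0 0 0 9.66; 0 0 0 9.66; 0 0 0 9.66; 0 0 0 9.66; 0 0 0 9.66"

```text
time: 52.75
tool_pos: [547.1, -377.3, 102.0]
tcp_rot: [-3.141, -0.002, 2.293]
contact_force: [0.1, -0.0, 0.1]
grip_width: 11.7
finger_force: 30.0
```

>>> apply_moves --motion "0 0 0 9.66; 0 0 0 9.66; 0 0 0 9.66; 0 0 0 9.66; 0 0 0 0; 0 0 0 0"

```text
time: 53.5
tool_pos: [547.3, -377.6, 102.6]
tcp_rot: [-3.141, -0.001, 1.628]
contact_force: [-0.3, -1.0, -0.6]
grip_width: 11.3
finger_force: 30.0
```

>>> apply_moves --motion "0.044 0.0206 0 0; 0.044 0.0206 0 0; 0.044 0.0206 0 0; 0.044 0.0206 0 0; 0.044 0.0206 0 0; 0 0 0.03 0; 0 0 0.012 0; 0 0 0 0"

```text
time: 54.5
tool_pos: [637.8, -152.9, 60.2]
tcp_rot: [-3.139, -0.001, 1.625]
contact_force: [0.4, -0.1, -0.6]
grip_width: 11.4
finger_force: 30.0
```

```bash
cat > wh.py <<'E'
from h import *
import sys
by=float(sys.argv[1])
c,o,W=snap('wrist');cv2.imwrite(f'pics/{sys.argv[2]}.png',c['img']);F=fr(W);F[...,1]-=by
t=fr(o['tool_pos']);t[1]-=by;print('tcp',np.round(t,1))
for y in np.arange(-40,4,4.):
    q=F[(abs(F[...,1]-y)<1.5)&(abs(F[...,0]-61)<14)&(F[...,2]<t[2]+30)&(F[...,2]>19)]
    if len(q)>5: print(y,np.round(np.percentile(q[:,0],[3,97]),1),np.round(np.percentile(q[:,2],[5,50,95]),1))
E
python3 wh.py -95.9 w21
```

```text
tcp [ 60.7 -38.7  48.2]
-40.0 [54.1 65.6] [65.  66.3 67.4]
-36.0 [54.  65.7] [65.  66.  74.3]
-32.0 [51.5 67.3] [37.8 66.  72.7]
-28.0 [48.  73.7] [39.9 62.4 75.9]
-24.0 [51.2 66.3] [36.9 38.  39. ]
-20.0 [51.1 65.5] [37. 38. 39.]
-16.0 [51.3 64.6] [23.8 36.5 38.8]
```

>>> apply_moves --motion "0 0.0007 0.008 0; 0 0 0.007 0; 0 0 0.004 0; 0 0 0.002 0; 0 0 0 0; 0 0 0 0"

```text
time: 55.3
tool_pos: [639.5, -152.5, 40.4]
tcp_rot: [3.141, 0.0, 1.625]
contact_force: [-0.0, -0.4, -0.6]
grip_width: 11.7
finger_force: 30.0
```

```bash
sed 's/>19)/>8)/' wh.py > wh2.py; python3 wh2.py -95.9 w22
```

```text
tcp [ 62.3 -38.4  28.4]
-40.0 [55.7 67.3] [45.3 46.3 47.6]
-36.0 [55.6 67.3] [45.5 46.5 54.8]
-32.0 [53.7 68.7] [17.8 46.3 53.3]
-28.0 [47.8 74.1] [16.9 44.  56.6]
-24.0 [47.6 73.9] [11.1 17.9 19. ]
-20.0 [47.7 74.3] [10.9 17.8 19. ]
-16.0 [47.8 74.2] [10.1 17.3 19.1]
-12.0 [47.4 74.8] [10.5 15.6 17. ]
-8.0 [47.5 74.6] [10.9 15.8 17. ]
-4.0 [47.5 74.5] [11.  15.6 16.9]
0.0 [47.4 74.5] [10.9 15.6 16.9]
```

>>> apply_moves --motion "0 -0.001 0.0018 0; 0.006 0 0 0; 0.006 0 0 0; 0.006 0 0 0; 0.006 0 0 0; 0 0 0 0; 0 0 0 0"

```text
time: 56.22
tool_pos: [636.6, -128.3, 38.3]
tcp_rot: [-3.141, -0.001, 1.625]
contact_force: [-1.8, 1.8, -0.5]
grip_width: 11.6
finger_force: 30.0
```

>>> apply_moves --motion "0.003 0 0 0; 0.003 0 0 0; 0.003 0 0 0; 0.003 0 0 0; 0.003 0 0 0; 0.002 0 0 0; 0 0 0 0; 0 0 0 0"

```text
time: 57.22
tool_pos: [635.5, -112.2, 38.3]
tcp_rot: [-3.14, 0.001, 1.625]
contact_force: [-4.4, -5.1, -0.3]
grip_width: 11.9
finger_force: 30.0
```

```bash
python3 fj.py -95.9 w23
```

```text
tcp [60.5  2.1 26.3] [-4.4 -5.1 -0.3]
fence/wedgebody 1902 [67.4, 14.7, 34.3, 29.7, 8.0] [69.8 18.5 16. ]
tab 962 [64.1, 4.8, 20.7, 22.5, 88.3] [60.5  5.9 44.2]
tile [15.0, 1.0, 82.0, 50.0, 0.1] [10.7 11.6 12.6]
0 x [85.6 87. ] relaxed outer 84.2
8 x [51.3 85.4] relaxed outer 82.9
16 x [50.9 84. ] relaxed outer 81.6
24 x [51.  82.9] relaxed outer 80.4
```

>>> apply_moves --motion "0 0 0 0; 0 0 0 0; 0 0 0 0; 0 0 -0.03 0; 0 0 -0.05 0; -0.05 0 -0.03 0; 0 0 0 0; 0 0 0 0" --fingers -0.3

```text
time: 58.28
tool_pos: [638.4, -161.2, 147.9]
tcp_rot: [-3.141, -0.001, 1.624]
contact_force: [0.7, -0.9, -0.4]
grip_width: 32.3
finger_force: 0.0
```

```bash
python3 fj.py -95.9 w24
```

```text
tcp [ 60.9 -47.  135.9] [ 0.7 -0.9 -0.4]
fence/wedgebody 1804 [70.0, -0.6, 33.6, 60.0, 9.3] [73.9  3.  16.1]
fence/wedgebody 70 [55.6, -20.6, 6.7, 9.8, 89.4] [ 55.4 -20.3  16.4]
tab 502 [59.7, 1.4, 25.9, 11.1, 89.7] [59.6  1.7 44.2]
tile [12.2, 0.0, 76.4, 51.8, 0.0] [10.5 11.6 12.7]
-24 x [51.  90.7] relaxed outer 88.0
-16 x [51.1 89.3] relaxed outer 86.8
-8 x [50.8 87.5] relaxed outer 85.5
0 x [50.9 86.5] relaxed outer 84.2
8 x [51.  85.4] relaxed outer 82.9
16 x [51.1 84.4] relaxed outer 81.6
24 x [51.2 82.4] relaxed outer 80.4
```

>>> apply_moves --motion "-0.0321 -0.037 -0.006 0; -0.0321 -0.037 -0.006 0; -0.0321 -0.037 -0.006 0; -0.0321 -0.037 -0.006 0; -0.0321 -0.037 -0.006 0; -0.0321 -0.037 -0.006 0; 0 0 0 0; 0 0 0 0" --fingers 0.1

```text
time: 59.32
tool_pos: [427.8, -364.6, 183.6]
tcp_rot: [-3.141, -0.002, 1.625]
contact_force: [0.7, -0.1, -0.5]
grip_width: 50.9
finger_force: 0.0
```

```bash
python3 wl.py 25
```

```text
tcp [ 427.8 -364.6  183.6] [-3.141e+00 -2.000e-03  1.625e+00] 59.325
wedge0 0.97 [261. 136.] 362 [426.9, -329.2, 11.9, 26.1, 60.4] z 43.4 bgr [ 74. 115. 147.]
wedge0 0.78 [456. 230.] 341 [649.8, -419.7, 13.1, 26.7, 13.2] z 43.0 bgr [69. 31. 11.]
wedge [ 426.9 -329.2] axis 150.4 wid [11.9 26.1]
 s -21 [-11.9   8.3]
 s -16 [-11.4   7.5]
 s 16 [-6.   8.2]
 s 21 [-5.3  8.6]
```

>>> apply_moves --motion "0 0 0 -9.55; 0 0 0 -9.55; 0 0 0 -9.55; 0 0 0 -9.55; 0 0 0 -9.55; 0 0 0 -9.55; 0.0183 0.0303 0.03 0; 0 0 0.05 0"

```text
time: 60.48
tool_pos: [428.1, -328.4, 104.9]
tcp_rot: [-3.141, 0.003, 2.628]
contact_force: [0.7, -1.1, -0.7]
grip_width: 50.4
finger_force: 0.0
```

>>> apply_moves --motion "0 0 0.05 0; 0 0 0.02 0; 0 0 0.01 0; 0 0 0 0; 0 0 0 0"

```text
time: 61.1
tool_pos: [427.3, -330.7, 25.4]
tcp_rot: [-3.141, 0.002, 2.625]
contact_force: [0.4, -0.9, 0.4]
grip_width: 50.7
finger_force: 0.0
```

>>> apply_moves --motion "0 0 0 0; 0 0 0 0; 0 0 0 0; 0 0 0 0; 0 0 -0.03 0; 0 0 -0.05 0; 0 0 0 0" --fingers -1

```text
time: 61.98
tool_pos: [428.2, -332.1, 108.0]
tcp_rot: [-3.14, 0.007, 2.625]
contact_force: [-0.4, -0.5, 0.3]
grip_width: 11.7
finger_force: 30.0
```

>>> apply_moves --motion "0 0 0 9.55; 0 0 0 9.55; 0 0 0 9.55; 0 0 0 9.55; 0 0 0 9.55; 0 0 0 9.55; 0 0 0 0; 0 0 0 0"

```text
time: 62.98
tool_pos: [426.3, -330.1, 103.8]
tcp_rot: [-3.141, -0.001, 1.628]
contact_force: [0.3, -0.8, -0.3]
grip_width: 11.8
finger_force: 30.0
```

>>> apply_moves --motion "0.0378 0.0316 0 0; 0.0378 0.0316 0 0; 0.0378 0.0316 0 0; 0.0378 0.0316 0 0; 0.0378 0.0316 0 0; 0.0378 0.0316 0 0; 0.0374 0.0312 0 0; 0 0 0 0"

```text
time: 63.98
tool_pos: [634.0, -51.6, 103.8]
tcp_rot: [3.141, -0.001, 1.631]
contact_force: [0.5, 0.4, -0.7]
grip_width: 11.8
finger_force: 30.0
```

>>> apply_moves --motion "0 0 0.03 0; 0 0 0.012 0; 0 0 0 0; 0 0 0 0"

```text
time: 64.47
tool_pos: [633.2, -55.3, 63.4]
tcp_rot: [3.14, 0.0, 1.624]
contact_force: [0.0, 0.1, 0.2]
grip_width: 11.7
finger_force: 30.0
```

```bash
python3 wh.py 0 w26
```

```text
tcp [ 61.4 -36.9  51.4]
-40.0 [54.6 66.3] [64.7 65.6 66.6]
-36.0 [54.6 66.3] [64.6 65.7 78.4]
-32.0 [52.6 67.9] [36.7 65.3 76.9]
-28.0 [52.4 68.5] [37.4 65.5 79.3]
-24.0 [48.1 74.1] [36.7 59.  78.4]
-20.0 [52.2 66.6] [36.3 37.5 38.4]
-16.0 [52.2 66. ] [36.3 37.4 38.3]
```

>>> apply_moves --motion "0 -0.0004 0.008 0; 0 0 0.007 0; 0 0 0.004 0; 0 0 0.001 0; 0 0 0 0; 0 0 0 0"

```text
time: 65.28
tool_pos: [632.5, -54.7, 42.6]
tcp_rot: [3.141, -0.0, 1.625]
contact_force: [0.0, -0.8, -0.5]
grip_width: 11.9
finger_force: 30.0
```

```bash
python3 wh2.py 0 w27
```

```text
tcp [ 60.7 -36.3  30.6]
-40.0 [54.3 65.6] [43.8 44.9 46. ]
-36.0 [53.9 65.7] [44.  44.8 57.6]
-32.0 [51.9 67.8] [16.1 44.6 57. ]
-28.0 [48.8 73.7] [11.9 44.4 57.5]
-24.0 [47.7 74.1] [15.8 38.2 57.4]
-20.0 [47.6 74. ] [11.  16.3 17.5]
-16.0 [47.7 74. ] [11.3 16.3 17.5]
-12.0 [47.8 74.4] [ 9.2 14.4 17. ]
-8.0 [47.8 74.8] [10.7 15.8 16.8]
-4.0 [47.4 74.7] [11.  15.7 17.1]
0.0 [47.5 74.7] [10.9 15.7 16.7]
```

Nearly on the board; lower 0.7 mm and drive.

>>> apply_moves --motion "0 0 0.0007 0; 0.006 0 0 0; 0.006 0 0 0; 0.006 0 0 0; 0.005 0 0 0; 0 0 0 0; 0 0 0 0"

```text
time: 66.2
tool_pos: [631.1, -31.7, 41.7]
tcp_rot: [-3.142, -0.0, 1.625]
contact_force: [-0.2, -0.2, -0.8]
grip_width: 11.9
finger_force: 30.0
```

>>> apply_moves --motion "0.003 0 0 0; 0.003 0 0 0; 0.003 0 0 0; 0.003 0 0 0; 0.003 0 0 0; 0.001 0 0 0; 0 0 0 0; 0 0 0 0"

```text
time: 67.2
tool_pos: [630.2, -16.4, 41.7]
tcp_rot: [-3.141, 0.001, 1.625]
contact_force: [-1.7, -5.7, -1.0]
grip_width: 11.7
finger_force: 30.0
```

```bash
python3 fj.py 0 w28
```

```text
tcp [60.4  2.  29.7] [-1.7 -5.7 -1. ]
fence/wedgebody 1885 [67.9, 15.3, 34.7, 30.7, 3.5] [70.1 17.5 16. ]
tab 953 [58.1, 3.0, 21.7, 23.1, 88.6] [59.4  4.1 43.8]
tile [14.9, 1.2, 81.8, 49.6, 0.1] [10.6 11.6 12.6]
0 x [83.7 86.7] relaxed outer 84.2
8 x [51.1 85.1] relaxed outer 82.9
16 x [50.6 83.8] relaxed outer 81.6
24 x [50.7 82.7] relaxed outer 80.4
```

>>> apply_moves --motion "0 0 0 0; 0 0 0 0; 0 0 0 0; 0 0 -0.03 0; 0 0 -0.05 0; -0.05 0 -0.05 0; -0.05 0 -0.05 0; -0.03 0 -0.05 0" --fingers -0.3

```text
time: 68.25
tool_pos: [636.3, -135.5, 261.3]
tcp_rot: [-3.141, -0.0, 1.624]
contact_force: [1.4, -0.5, -0.7]
grip_width: 31.8
finger_force: 0.0
```

>>> apply_moves --motion "-0.03 0 -0.03 0; 0 0 0 0; 0 0 0 0; 0 0 0 0"

```text
time: 68.75
tool_pos: [637.9, -162.5, 288.5]
tcp_rot: [-3.139, -0.002, 1.626]
contact_force: [-0.1, 0.7, -0.2]
grip_width: 32.2
finger_force: 0.0
```

```bash
for b in -95.9 0 95.9; do echo bay $b; python3 fj.py $b w29; done
python3 - <<'E'
from h import *
c,o,W=snap('top')
for t in('sandblock','watercup','slipbowl','tile0'):
    for d in bot.cut_out(c,t):
        if d['p']<.4: continue
        p=W[d['pixels']];p=p[~np.isnan(p[:,0])];print(t,round(d['p'],2),rect(p[:,:2]),np.round(np.percentile(p[:,2],[5,50,95])))
print(o['time'])
E
```

```text
bay -95.9
tcp [ 60.3 -48.4 276.5] [-0.1  0.7 -0.2]
fence/wedgebody 622 [75.6, 0.3, 22.3, 59.8, 9.1] [76.  3. 16.]
tab 203 [60.0, 1.6, 10.9, 24.8, 0.1] [60.3  2.4 44.1]
tile [12.1, 0.2, 51.9, 76.3, 89.7] [10.3 11.6 12.8]
-24 x [52.3 90.2] relaxed outer 88.0
-16 x [51.6 89.4] relaxed outer 86.8
-8 x [51.7 88. ] relaxed outer 85.5
0 x [52.3 86.4] relaxed outer 84.2
8 x [51.7 85. ] relaxed outer 82.9
16 x [51.8 83.5] relaxed outer 81.6
24 x [51.8 82.1] relaxed outer 80.4
bay 0
tcp [  60.3 -144.4  276.7] [ 0.3  0.3 -0.4]
fence/wedgebody 905 [70.5, 0.5, 58.9, 39.0, 89.9] [73.4 -2.2 16. ]
tab 271 [59.4, 0.3, 11.3, 25.6, 0.3] [59.6  0.4 43.9]
tile [14.9, 0.2, 81.8, 51.0, 0.0] [10.4 11.6 12.9]
-24 x [51.  89.9] relaxed outer 88.0
-16 x [51.  88.6] relaxed outer 86.8
-8 x [51.  87.6] relaxed outer 85.5
0 x [51.  86.3] relaxed outer 84.2
8 x [51.1 84.9] relaxed outer 82.9
16 x [51.1 84.2] relaxed outer 81.6
24 x [51.2 81.9] relaxed outer 80.4
bay 95.9
tcp [  60.4 -240.4  277. ] [0.2 0.1 0. ]
slipbowl 0.94 [720.7, 238.2, 97.5, 98.1, 16.8] [ 1. 18. 44.]
slipbowl 0.5 [542.3, 52.7, 150.3, 250.7, 89
[... 430 characters left out ...]
                                                      ~~~~~~~~~~~~~^^^^^^^^^^^^^^^^^^
    return _quantile_unchecked(
        a, q, axis, out, overwrite_input, method, keepdims, weights)
    return _ureduce(a,
                    func=_quantile_ureduce_func,
    ...<5 lines>...
                    overwrite_input=overwrite_input,
                    method=method)
    r = func(a, **kwargs)
    result = _quantile(arr,
                       quantiles=q,
    ...<2 lines>...
                       out=out,
                       weights=wgt)
    slices_having_nans = np.isnan(arr[-1, ...])
                                  ~~~^^^^^^^^^
IndexError: index -1 is out of bounds for axis 0 with size 0
```

View pics/w29.png

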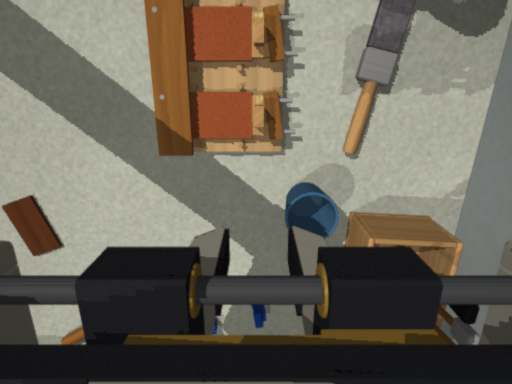

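>>> apply_moves --motion "0.05 -0.02 0 0; 0.05 -0.02 0 0; 0.05 -0.02 0 0; 0.05 -0.02 0 0; 0 0 0 0; 0 0 0 0; 0 0 0 0; 0 0 0 0"

```text
time: 70.15
tool_pos: [548.0, 30.4, 289.8]
tcp_rot: [-3.141, -0.0, 1.623]
contact_force: [0.7, 0.2, -0.3]
grip_width: 32.0
finger_force: 0.0
```

```bash
python3 fj.py 95.9 w30
python3 - <<'E'
from h import *
look(31,[('sandblock',20,30),('tile0',9.5,14),('tile0',21,27)])
print(bot.get_obs()['grip_width'])
E
```

```text
tcp [-19.1 -42.7 277.8] [ 0.7  0.2 -0.3]
fence/wedgebody 626 [69.2, -0.6, 34.8, 59.4, 9.2] [74.8  2.5 15.9]
fence/wedgebody 64 [58.0, -19.5, 8.6, 17.7, 64.1] [ 58.6 -19.1  16.1]
tab 211 [59.2, 1.9, 11.9, 25.1, 0.9] [59.1  1.9 43.9]
tile [14.8, -0.2, 50.4, 81.4, 89.8] [10.3 11.5 12.8]
-24 x [53.  90.1] relaxed outer 88.0
-16 x [50.4 88.1] relaxed outer 86.8
-8 x [51.1 87.6] relaxed outer 85.5
0 x [50.7 85.8] relaxed outer 84.2
8 x [50.3 85.3] relaxed outer 82.9
16 x [50.8 83.2] relaxed outer 81.6
24 x [50.9 82.6] relaxed outer 80.4
tcp [548.   30.6 289.8] [-3.141 -0.     1.623] 70.2
sandblock 0.64 [160.  25.] 1626 [416.9, 180.8, 60.6, 35.3, 6.0] z 24.5 bgr [ 63. 102. 145.]
sandblock 0.43 [317. 120.] 538 [624.6, 79.0, 27.9, 56.8, 4.1] z 27.5 bgr [ 74. 119. 154.]
tile0 0.77 [281. 116.] 226 [578.5, 74.6, 82.4, 65.0, 3.0] z 11.5 bgr [ 40.  69. 134.]
tile0 0.73 [268. 246.] 97 [575.0, -120.7, 52.4, 71.6, 4.1] z 11.7 bgr [ 38.  65. 127.]
tile0 0.77 [281. 116.] 2760 [577.2, 75.7, 79.5, 58.2, 2.9] z 23.5 bgr [ 40.  69. 134.]
tile0 0.73 [268. 246.] 1221 [573.6, -113.9, 51.7, 65.4, 2.7] z 23.4 bgr [ 38.  65. 127.]
32.14809173422951
```

View pics/w30.png

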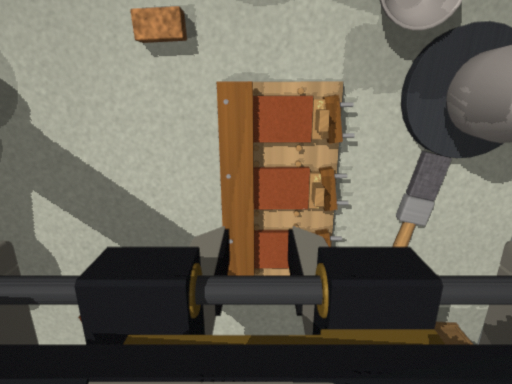

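The picture shows all three tiles seated, with wedges at (321,118) and (317,190); bay 0 was confirmed in the earlier view. The sanding block lies flat on the table at (158,24). I'm handing the job in.

```bash
python3 -c "
from plant import bot
print(bot.close_job())"
```

```text
the job is handed in; nothing more can be done
None
```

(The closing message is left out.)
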